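Knock bushings out of their carriers and lay them out for inspection

ROBOT

A 6-joint arm with a two-finger parallel gripper is mounted at the origin on the work surface. World frame = base frame: x ahead of the robot, y to its left, z up, the work surface at z = 0. Lengths are in mm, angles in rad, forces in N, time in s.
With the tool pointing down it reaches from about 275 to 1000 mm from the base axis. Payload 8.4 kg.
Tool frame: the origin (TCP) lies at the very end of the fingers, on their centre line; the grasp point (between the pads) lies 19 mm behind it (r.tcp_to_grasp is the distance from the TCP to the grasp point, in mm); z points along the fingers, y is the line along which they close (so a half turn about z gives the same grasp; the last joint's range is limited). The gripper opens to 85 mm and grips with 20 to 120 N. Pads are 22 mm wide; open, the fingers measure 114 mm over their backs; the gripper's body (76 mm by 85 mm) begins 54 mm behind the grasp point. The pads swing forward as they close: fully open they stand 13 mm farther back than shut.
Start: joints at [-1.231, 0.353, 1.633, -0, 1.155, -0.002], TCP at [209.488, -588.848, 231.281] pointing down, gripper open.
Joint ranges: [-2.63, 2.63], [-0.92, 2.1], [0.06, 2.66], [-1.3, 4.44], [0, 2.69], [-3.02, 3.02]. Speed limits (rad/s): [2.22, 2.22, 2.79, 3.14, 3.14, 3.14].

INTERFACE

Orientations are given as [roll, pitch, yaw] about the fixed x, y, z axes, in that order (R = Rz(yaw) Ry(pitch) Rx(roll)).
In Python, from rig import r gives the robot as it stands. The module is installed in compiled form; this text tells all that it offers.
- The arm moves only by the tool play_rows, never from a script. Its argument "rows" is a list of rows, each an object with "dp": the shift along the tool's x, y, z in units of 40 mm (1.0 is 40 mm), a list of three; "turn": the turn, a rotation vector about the tool's x, y, z in units of 6 degrees (1.0 is 6 degrees), a list of three; "fingers": the closure, from 0 (fully open) to 1 (shut). In form: [{"dp": [tx, ty, tz], "turn": [wx, wy, wz], "fingers": fingers}, ...]. A call has 1 to 5 rows; each row shifts and turns the commanded pose from where the row before left it, along the tool's axes as they then stand; what a row does not reach is not made up. A row lasts 1/12 s, in which the tool goes at most 41.7 mm and 7.16 degrees, less where a joint would pass 70% of its speed; a pose out of reach is approached as far as the arm can. A call is refused whole if a number of a shift passes 1 or a number of a turn 1, either way. A call with a gripper value outside its range is refused whole. The fingers move at their own pace and stop on an object; "force" is the grip in N (left out, the last holds). Time passes only in rows, so rows that do not move let the fingers close. It gives the time, the measured TCP pose, the force, the opening and the grip force at its end, in the units of the state.
- r.sense(): the state, without advancing time (a new reading comes with each control period).
- r.grab_frame(name): name is "scene" or "top" or "wrist"; returns a dict with "pixels" (420x560x3 uint8, red, green, blue), "fx", "fy", "cx", "cy" (pixels), "pose" (4x4, takes a point from camera to world coordinates). Camera axes: x right, y down, z forward; pixel columns grow to the right and rows downward; lengths in mm; the calibration is good to about 2 mm. A picture is of the moment at which its call begins. There is no depth.
- r.sign_off(): hands the job in; it is judged then, once.
The state is a dict: "clock": time; "qpos": joint angles; "qvel": joint speeds; "joint_efforts": joint torques, N m; "eef_pos": TCP position; "tcp_rot": TCP orientation; "contact_force": force on the tool from outside, world axes, zero at the start; "wrist_torque": the same for the moment, N m; "opening": opening from 0.0 (shut) to 1.0 (fully open); "grasp_force": force on a finger pad.
Only numpy, scipy, OpenCV 4.12 (cv2) and the standard library are available. Lean on these libraries where they do the work, as an engineer would, in place of code of your own. Each camera call takes 0.05 s, during which the arm holds its last target. There are 200 camera calls.

TASK

Empty the bushings out of the black carriers for inspection: they sit flush in their pockets, so lower each loaded carrier by its handle fully down onto the two pins of the knock-out stand to push them up, then take them out and stand every one in a nest of the white tray, one to a nest, with its flat squarely facing the tray's blue edge. Put both empty carriers back flat on the green mat, well inside its edges, and leave the other things on the bench where they are.

Things in the scene. Friction and masses are not known exactly. Their poses are not given: they have to be found in the camera images.
- stand: fixed knock-out stand: steel plate 170 (x) x 66 (y) x 12 mm, with two upright brass pins, 10 mm dia, 20 mm tall above the plate, at x = +52 and -52 mm, y = 0. Origin: centre of the plate's underside. A carrier lowered lengthwise along x (either way round) takes the pins into its access holes (5 mm play) and rests on the plate; its bushings then stand 14 mm proud
- stand_top (a point): centre of the top face of the stand's plate, 12 mm above the bench, level with the foot of the pins; axes as the stand's
- mat: fixed green rubber mat, 190 (x) x 220 (y) x 3 mm, on which the carriers start side by side, lengths about along its x. Origin: centre of its underside (top face at z = 3 mm)
- tray: fixed white inspection tray, 160 x 160 x 14 mm; a blue strip runs along its +x edge. Four round nests, 37 mm dia and 8 mm deep, black at the bottom. Origin: centre of its underside
- nest0 (a point): centre of a nest's floor in the tray, 6 mm above the bench, 8 mm below the tray's top face, at x = 35, y = 35 mm of the tray; axes as the tray's, +x towards the blue edge
- nest1 (a point): centre of a nest's floor in the tray, 6 mm above the bench, 8 mm below the tray's top face, at x = 35, y = -35 mm of the tray; axes as the tray's, +x towards the blue edge
- nest2 (a point): centre of a nest's floor in the tray, 6 mm above the bench, 8 mm below the tray's top face, at x = -35, y = 35 mm of the tray; axes as the tray's, +x towards the blue edge
- nest3 (a point): centre of a nest's floor in the tray, 6 mm above the bench, 8 mm below the tray's top face, at x = -35, y = -35 mm of the tray; axes as the tray's, +x towards the blue edge
- carrier_a: loose black carrier, 150 (x) x 50 (y) x 28 mm, 0.3 kg. Rib handle in the middle of its top: 26 (x) x 10 (y) x 28 mm, top 56 mm above the underside; pinch it across y. Round pockets at x = +52 (bushing_a1) and -52 mm (bushing_a2), 29.6 mm dia, 22 mm deep, each with a 20 mm square access hole through its 6 mm floor. Origin: centre of its underside, z up
- carrier_b: loose black carrier, 150 (x) x 50 (y) x 28 mm, 0.3 kg. Rib handle in the middle of its top: 26 (x) x 10 (y) x 28 mm, top 56 mm above the underside; pinch it across y. Round pockets at x = +52 (bushing_b1) and -52 mm (bushing_b2), 29.6 mm dia, 22 mm deep, each with a 20 mm square access hole through its 6 mm floor. Origin: centre of its underside, z up
- bushing_a1: loose brass bushing (may be absent), 28 mm dia x 22 mm high, 60 g, bore narrower than the stand's pins. The upper 13 mm of its side has one flat, 10 mm from the axis, on its +x side, with a red stripe beside it on the top. Starts flush in its carrier's pocket, turned anyhow. Origin: centre of its underside, z up; x points out of the flat
- bushing_a2: loose brass bushing (may be absent), 28 mm dia x 22 mm high, 60 g, bore narrower than the stand's pins. The upper 13 mm of its side has one flat, 10 mm from the axis, on its +x side, with a red stripe beside it on the top. Starts flush in its carrier's pocket, turned anyhow. Origin: centre of its underside, z up; x points out of the flat
- bushing_b1: loose brass bushing (may be absent), 28 mm dia x 22 mm high, 60 g, bore narrower than the stand's pins. The upper 13 mm of its side has one flat, 10 mm from the axis, on its +x side, with a red stripe beside it on the top. Starts flush in its carrier's pocket, turned anyhow. Origin: centre of its underside, z up; x points out of the flat
- bushing_b2: loose brass bushing (may be absent), 28 mm dia x 22 mm high, 60 g, bore narrower than the stand's pins. The upper 13 mm of its side has one flat, 10 mm from the axis, on its +x side, with a red stripe beside it on the top. Starts flush in its carrier's pocket, turned anyhow. Origin: centre of its underside, z up; x points out of the flat
- bushing_a1_mark (a point): middle of the red stripe on the bushing's top, 8.5 mm from its axis towards the flat, 22 mm above its underside
- bushing_a2_mark (a point): middle of the red stripe on the bushing's top, 8.5 mm from its axis towards the flat, 22 mm above its underside
- bushing_b1_mark (a point): middle of the red stripe on the bushing's top, 8.5 mm from its axis towards the flat, 22 mm above its underside
- bushing_b2_mark (a point): middle of the red stripe on the bushing's top, 8.5 mm from its axis towards the flat, 22 mm above its underside
- caliper: bystander: digital caliper lying flat, 200 mm long along y, 12 mm high; origin: centre of its underside
- bracket: bystander: red bracket arm with brass screw, 150 mm long along y, 68 mm high; origin: centre of its underside
- oiler: bystander: small clear oil bottle with red cap, 40 mm dia, 85 mm high; origin: centre of its underside
- loupe: bystander: black eyeglass loupe, 42 mm dia, 36 mm high; origin: centre of its underside
Things that resemble listed ones, but are neither listed nor needed, are in the scene too. Of the things like the tray, leave any that is orange or pink; of the rest the smaller one is meant.

How it is judged:
By the outcome, as a careful person would: the job done as asked, in the order asked, and still so for the second after the job is handed in, with the robot touching nothing.
Of bushing_a1, bushing_a2, bushing_b1, bushing_b2 only 3 to 4 are there at a start; the rules pass over those that are not, and their reading is None.
At some moment in a run one of carrier_a, carrier_b may be knocked a few centimetres aside while the robot is not near it.
It also fails if it takes over 210 s, if anything falls off the work surface, if the arm or the gripper's body presses on something with over 40 N, if the wrist force passes 120 N, or if a joint passes its speed limit or range.

## Working session

There is one attempt and no reset: what is moved stays moved. The work goes in short steps, Python scripts to look and compute and a tool call to move; the robot and the scene stay as the last step left them, time stands still between calls to the robot, and variables do not carry over. Pictures are saved under pics/ and viewed, at most 20 in all, crops included, and the job is handed in when it is done.

Besides the shell and the picture viewer there is one more tool, called after ">>>" as name(argument=value, ...) on one line, values as JSON. play_rows: Moves the arm, as the interface text tells. Its arguments: {"type":"object","properties":{"rows":{"type":"array"},"force":{"type":"number"}},"required":["rows"]}

```bash
mkdir -p pics; python3 - <<'E'
from rig import r
import cv2,numpy as np
print(r.sense(), r.tcp_to_grasp)
for n in("scene","top"):
    f=r.grab_frame(n); cv2.imwrite(f"pics/{n}0.png",f["pixels"][:,:,::-1]); print(n,f["fx"],f["cx"],f["cy"],np.round(f["pose"],3).tolist())
E
```

```text
{'clock': 0.0, 'qpos': array([-1.23140574e+00,  3.53662623e-01,  1.63411296e+00, -2.34718572e-05,
        1.15517408e+00, -2.41237844e-03]), 'qvel': array([-0.00164394, -0.00118979,  0.00167616,  0.0002969 , -0.00078742,
       -0.00126264]), 'joint_efforts': array([-3.97725589e-04, -6.05260205e+01, -3.42071772e+01, -7.00124315e-05,
        9.46464599e-03, -1.45824191e-05]), 'eef_pos': array([ 209.32553454, -588.42034755,  230.56168597]), 'tcp_rot': array([-3.14023559e+00,  1.81870060e-05,  3.41812465e-01]), 'contact_force': array([ 0.15158436,  0.44157904, -0.13863137]), 'wrist_torque': array([-0.01275476, -0.01035641,  0.03141303]), 'grasp_force': 0.0, 'opening': 1.0016585670443943} 18.700000000000003
scene 469.4309104159167 272.1110300553187 213.4442884675613 [[0.191, 0.552, -0.812, 1555.395], [0.981, -0.092, 0.169, -133.596], [0.019, -0.829, -0.559, 805.703], [0.0, 0.0, 0.0, 1.0]]
top 406.6982004773164 279.6884637176543 212.40240548328487 [[0.001, -0.993, 0.115, 359.325], [-1.0, -0.001, -0.001, 76.075], [0.001, -0.115, -0.993, 1002.607], [0.0, 0.0, 0.0, 1.0]]
```

View pics/top0.png

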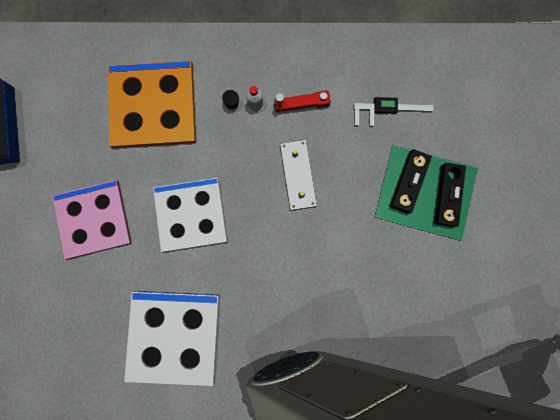

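View pics/scene0.png

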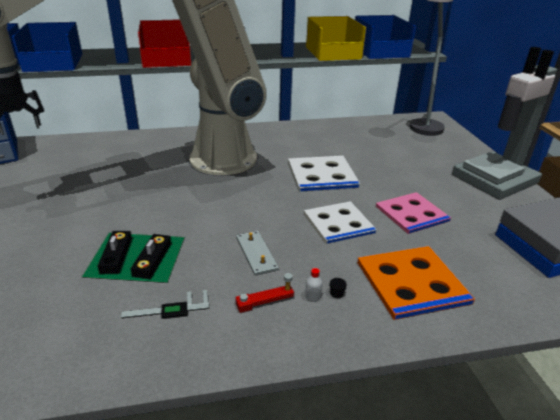

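The top view shows the smaller white tray at (190,215), the stand at (298,175) with pins at (295,154) and (302,195), and the mat at (426,193). The left carrier holds 2 bushings; the right one holds 1, with an empty pocket at (454,172).

```bash
cat > h.py <<'E'
from rig import r
import cv2,numpy as np
def ray(f,px,z):
    P=np.array(f["pose"]);px=np.atleast_2d(px).astype(float)
    d=np.c_[(px[:,0]-f["cx"])/f["fx"],(px[:,1]-f["cy"])/f["fy"],np.ones(len(px))]@P[:3,:3].T
    return (P[:3,3]+d*((z-P[2,3])/d[:,2])[:,None])[:,:2]
def proj(f,p):
    P=np.array(f["pose"]);q=(np.atleast_2d(p)-P[:3,3])@P[:3,:3]
    return np.c_[f["fx"]*q[:,0]/q[:,2]+f["cx"],f["fy"]*q[:,1]/q[:,2]+f["cy"]]
def rect(f,mask,z):
    """min-area rect of largest blob, in world at height z: centre, sizes, yaw of long side (deg)"""
    c=max(cv2.findContours(mask.astype(np.uint8),0,2)[0],key=cv2.contourArea)[:,0]
    w=ray(f,c,z).astype(np.float32);(x,y),s,_=R=cv2.minAreaRect(w)
    b=cv2.boxPoints(R);e=max(b[1]-b[0],b[2]-b[1],key=np.linalg.norm)
    return np.round([x,y,*s,(np.degrees(np.arctan2(e[1],e[0]))+90)%180-90],1)
def grab(n,name=None,crop=None,scale=1):
    f=r.grab_frame(n)
    if name:
        im=f["pixels"][:,:,::-1]
        if crop: a,b,c,d=crop; im=im[b:d,a:c]
        cv2.imwrite(f"pics/{name}.png",cv2.resize(im,None,fx=scale,fy=scale,interpolation=cv2.INTER_CUBIC))
    return f
def go(x,y,z,yaw,s=None):
    """turn first (yaw deg), then shift in tool axes; units of rows"""
    s=s or r.sense();p=s["eef_pos"];y0=np.degrees(s["tcp_rot"][2])
    dy=(yaw-y0+180)%360-180;t=np.radians(yaw);d=np.array([x,y,z])-p
    print("now",np.round(p,1),"yaw",round(y0,1),"| turn wz",round(-dy/6,2),
      "| dp",np.round([(d[0]*np.cos(t)+d[1]*np.sin(t))/40,(d[0]*np.sin(t)-d[1]*np.cos(t))/40,-d[2]/40],3))
E
python3 - <<'E'
from h import *
f=r.grab_frame("top");a=f["pixels"].astype(int);R,G,B=a[...,0],a[...,1],a[...,2]
m=np.zeros(R.shape,bool)
def box(x0,y0,x1,y1): k=np.zeros(R.shape,bool);k[y0:y1,x0:x1]=1;return k
wh=(R>150)&(G>150)&(B>150); wh|=(B>130)&(R<90)
print("tray",rect(f,wh&box(145,170,235,260),14)); print("big",rect(f,wh&box(115,280,230,395),14))
print("blue",rect(f,(B>R+60)&box(145,170,235,260),14))
print("stand",rect(f,wh&box(270,130,325,220),12))
print("pins",ray(f,[[295,154],[302,195]],32))
print("mat",rect(f,box(370,140,480,245)&((G>R+25)|(R+G+B<150)),3))
bl=(R+G+B<130)
k=cv2.morphologyEx((~((G>R+25)))[:].astype(np.uint8)*box(388,148,475,232),cv2.MORPH_OPEN,np.ones((3,3)))
print("carL",rect(f,k&box(385,140,434,215),25)); print("carR",rect(f,k&box(434,155,470,232),25))
print("bush",ray(f,[[419,161],[404,201],[449,216],[454,172]],31))
print("handles",ray(f,[[416,178],[458,192]],59))
E
```

```text
tray [469.6 297.3 160.  160.3 -81. ]
big [175.2 331.3 207.4 208.9  -2.4]
blue [540.6 308.   12.8 156.3 -81.1]
stand [569.4  30.7 167.8  64.1   8.9]
pins [[614.9085309   38.14255623]
 [513.60956801  21.54912553]]
mat [ 527.9 -289.5  220.   193.1   74.7]
carL [ 559.1 -247.6   58.   177.2  -22.2]
carR [ 516.8 -337.5   60.4  155.4   -9.6]
bush [[ 598.13648391 -264.55702027]
 [ 499.46837    -224.60180219]
 [ 463.21239827 -331.54995254]
 [ 570.91586545 -348.72219156]]
handles [[ 550.27139986 -246.10484742]
 [ 516.96803535 -343.59445241]]
```

```bash
python3 - <<'E'
from h import *
go(535,-290,260,-15)
E
```

```text
now [ 209.4 -588.5  230.7] yaw 19.6 | turn wz 5.76 | dp [ 5.932 -9.315 -0.732]
```

>>> play_rows(rows=[{"dp":[0,0,-0.15],"turn":[0,0,0.96],"fingers":0.3},{"dp":[0,0,-0.15],"turn":[0,0,0.96],"fingers":0.3},{"dp":[0,0,-0.15],"turn":[0,0,0.96],"fingers":0.3},{"dp":[0,0,-0.15],"turn":[0,0,0.96],"fingers":0.3},{"dp":[0,0,-0.13],"turn":[0,0,0.96],"fingers":0.3}])

```text
clock: 0.57
eef_pos: [209.4, -588.7, 260.5]
tcp_rot: [-3.141, 0.0, -0.166]
contact_force: [0.2, -0.5, -0.4]
opening: 0.704
grasp_force: 0.0
```

>>> play_rows(rows=[{"dp":[0,0,0],"turn":[0,0,0.96],"fingers":0.3},{"dp":[0.42,-0.66,0],"turn":[0,0,0],"fingers":0.3},{"dp":[0.42,-0.66,0],"turn":[0,0,0],"fingers":0.3},{"dp":[0.42,-0.66,0],"turn":[0,0,0],"fingers":0.3},{"dp":[0.42,-0.66,0],"turn":[0,0,0],"fingers":0.3}])

```text
clock: 0.98
eef_pos: [302.2, -503.1, 260.2]
tcp_rot: [-3.141, 0.0, -0.262]
contact_force: [0.2, -0.4, 0.4]
opening: 0.699
grasp_force: 0.0
```

>>> play_rows(rows=[{"dp":[0.42,-0.66,0],"turn":[0,0,0],"fingers":0.3},{"dp":[0.42,-0.66,0],"turn":[0,0,0],"fingers":0.3},{"dp":[0.42,-0.66,0],"turn":[0,0,0],"fingers":0.3},{"dp":[0.42,-0.66,0],"turn":[0,0,0],"fingers":0.3},{"dp":[0.42,-0.66,0],"turn":[0,0,0],"fingers":0.3}])

```text
clock: 1.4
eef_pos: [417.8, -397.1, 260.3]
tcp_rot: [-3.141, 0.0, -0.261]
contact_force: [1.0, -0.3, -0.1]
opening: 0.698
grasp_force: 0.0
```

>>> play_rows(rows=[{"dp":[0.42,-0.66,0],"turn":[0,0,0],"fingers":0.3},{"dp":[0.42,-0.66,0],"turn":[0,0,0],"fingers":0.3},{"dp":[0.42,-0.66,0],"turn":[0,0,0],"fingers":0.3},{"dp":[0.42,-0.66,0],"turn":[0,0,0],"fingers":0.3},{"dp":[0.42,-0.66,0],"turn":[0,0,0],"fingers":0.3}])

```text
clock: 1.82
eef_pos: [533.1, -291.2, 260.3]
tcp_rot: [-3.142, 0.0, -0.261]
contact_force: [1.4, -0.5, -0.2]
opening: 0.704
grasp_force: 0.0
```

```bash
python3 - <<'E'
from h import *
go(535,-290,260,-15)
f=grab("wrist","w1");print(np.round(f["pose"],3).tolist(),f["fx"],f["cx"],f["cy"])
E
```

```text
now [ 533.1 -291.2  260.3] yaw -15.0 | turn wz 0.0 | dp [ 0.039 -0.043  0.007]
[[-0.259, -0.916, -0.305, 611.37], [-0.966, 0.246, 0.081, -312.314], [0.001, 0.316, -0.949, 403.552], [0.0, 0.0, 0.0, 1.0]] 321.84487605399147 275.54727192787277 215.39647700569833
```

View pics/w1.png

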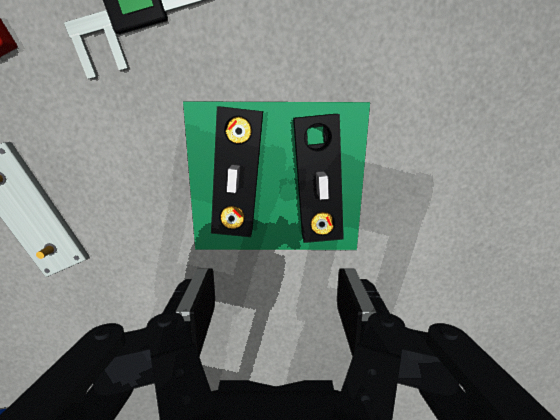

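Wrist view: left carrier bushings are at (238,130) and (232,218), its handle top at (233,181). The right carrier's empty pocket is at (318,136), its bushing at (322,224) and its handle at (323,187).

```bash
cat >> h.py <<'E'
def whites(f,thr=150,area=(60,1500)):
    a=f["pixels"].astype(int);m=((a.min(2)>thr)).astype(np.uint8)
    n,l,s,c=cv2.connectedComponentsWithStats(m)
    return [(np.round(c[i],1),s[i,4]) for i in range(1,n) if area[0]<s[i,4]<area[1]]
def brass(f,area=150):
    """yellow/red blobs: min enclosing circle centres and red mark centroid"""
    a=f["pixels"].astype(int);R,G,B=a[...,0],a[...,1],a[...,2]
    m=((R>B+50)).astype(np.uint8);m=cv2.morphologyEx(m,3,np.ones((3,3)))
    out=[]
    for c in cv2.findContours(m,0,2)[0]:
        if cv2.contourArea(c)<area: continue
        (x,y),rad=cv2.minEnclosingCircle(c)
        k=np.zeros(m.shape,np.uint8);cv2.drawContours(k,[c],-1,1,-1)
        red=(k>0)&(R>120)&(G<0.45*R)&(B<0.6*R)
        ys,xs=np.nonzero(red)
        out.append((x,y,rad,xs.mean() if len(xs) else 0,ys.mean() if len(xs) else 0,len(xs)))
    return np.round(out,1)
E
python3 - <<'E'
from h import *
f=r.grab_frame("wrist");print(whites(f))
for b in brass(f,100): print(b, ray(f,[b[:2],b[3:5]],31).round(1).tolist())
print("pockets",ray(f,[[238,130],[232,218],[318,136],[322,224]],31).round(1).tolist())
print("handles",ray(f,[[232.5,181],[323,187.5]],59).round(1).tolist())
E
```

```text
[(array([184.8,   4.3]), np.int32(385)), (array([533.6,  35.5]), np.int32(202)), (array([541.5,  66.1]), np.int32(168)), (array([243.1, 132.9]), np.int32(137)), (array([236., 183.]), np.int32(198)), (array([327.4, 190.1]), np.int32(192)), (array([325.2, 226.1]), np.int32(67)), (array([239.5, 339.1]), np.int32(1077)), (array([545.7, 334.3]), np.int32(221)), (array([518. , 375.3]), np.int32(114)), (array([410.7, 404.2]), np.int32(909)), (array([551.1, 399.8]), np.int32(156))]
[325.4 225.4  11.5 332.3 223.6  19. ] [[467.4, -332.9], [467.5, -341.6]]
[235.6 219.2  11.6 240.5 215.5  22. ] [[503.6, -228.3], [506.6, -235.5]]
[242.5 132.5  13.  236.5 127.8  23. ] [[600.2, -266.2], [606.8, -261.2]]
[ 3.4 35.5 16.9  2.4 42.6 84. ] [[756.6, -56.1], [751.0, -51.7]]
pockets [[604.1, -262.2], [506.2, -224.5], [574.6, -347.4], [470.3, -329.2]]
handles [[554.9, -244.1], [522.4, -337.9]]
```

```bash
python3 - <<'E'
from h import *
f=r.grab_frame("wrist")
h=ray(f,[[236,183],[327.4,190.1]],59);print("handles",h.round(1).tolist())
d=h[1]-[467.4,-332.9];print(np.hypot(*d),np.degrees(np.arctan2(d[1],d[0])))
go(552.5,-247.4,110,-21.4)
E
```

```text
handles [[549.6, -249.1], [516.3, -343.9]]
50.08145755498479 -12.706002436910122
now [ 533.3 -291.1  260.1] yaw -14.8 | turn wz 1.1 | dp [ 0.049 -1.192  3.751]
```

>>> play_rows(rows=[{"dp":[0,-0.4,0],"turn":[0,0,0.55],"fingers":0.5},{"dp":[0,-0.4,0],"turn":[0,0,0.55],"fingers":0.5},{"dp":[0,-0.37,0.5],"turn":[0,0,0],"fingers":0.5},{"dp":[0,0,0.8],"turn":[0,0,0],"fingers":0.5},{"dp":[0,0,0.8],"turn":[0,0,0],"fingers":0.5}])

```text
clock: 2.38
eef_pos: [546.9, -248.7, 176.6]
tcp_rot: [3.141, -0.003, -0.376]
contact_force: [-0.7, 0.0, -0.9]
opening: 0.503
grasp_force: 0.0
```

>>> play_rows(rows=[{"dp":[0,0,0.8],"turn":[0,0,0],"fingers":0.5},{"dp":[0,0,0.8],"turn":[0,0,0],"fingers":0.5},{"dp":[0,0,0],"turn":[0,0,0],"fingers":0.5}])

```text
clock: 2.63
eef_pos: [542.1, -247.3, 106.7]
tcp_rot: [-3.141, 0.01, -0.377]
contact_force: [-1.9, 1.1, -0.1]
opening: 0.503
grasp_force: 0.0
```

```bash
python3 - <<'E'
from h import *
f=grab("wrist","w2");go(551,-248,36,-21.4)
for b in brass(f,100): print(b, ray(f,[b[:2],b[3:5]],31).round(1).tolist())
for c,a in whites(f,150,(100,6000)): print(c,a,ray(f,c,59).round(1))
E
```

```text
now [ 543.8 -248.   109.7] yaw -21.6 | turn wz -0.04 | dp [ 0.169 -0.065  1.844]
[  5.  349.    8.6   0.    0.    0. ] [[522.8, 3.1], [731.5, -150.2]]
[270.6 277.5  18.2 277.7 271.4  58. ] [[503.6, -228.3], [506.4, -235.2]]
[415.  271.8  18.7 426.6 267.6  52. ] [[467.4, -332.5], [467.7, -341.5]]
[268.4 138.7  22.4 258.5 132.1  60. ] [[600.7, -265.8], [607.0, -261.3]]
[271.  140.9] 734 [[ 601.3 -268.3]]
[428.6 221.6] 607 [[ 518.5 -341.9]]
[268.9 226.9] 588 [[ 552.3 -247.2]]
[416.7 274.9] 207 [[ 484.1 -326. ]]
[269.7 279.8] 125 [[ 516.9 -233.4]]
[318.6 355. ] 1144 [[ 445.5 -243.3]]
[251.8 372.1] 1145 [[ 449.  -191.5]]
[157.8 403.8] 896 [[ 447.2 -110.9]]
[393.1 403.9] 889 [[ 379.  -281.8]]
```

View pics/w2.png

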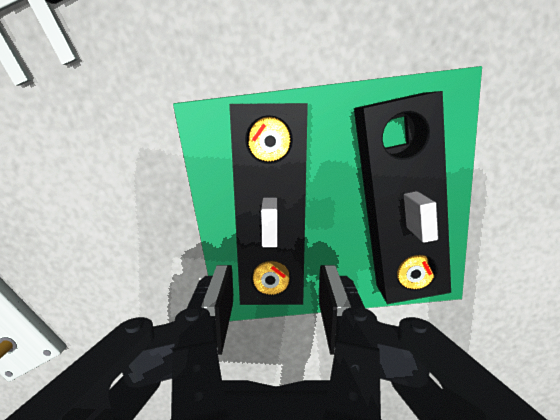

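Wrist view: the handle top is at (269,227), midway between bushings (268,139) and (271,278) and in line with the fingers. I'll descend and grip.

>>> play_rows(rows=[{"dp":[0.19,-0.1,0],"turn":[0,0,0],"fingers":0.5},{"dp":[0,0,0.6],"turn":[0,0,0],"fingers":0.5},{"dp":[0,0,0.6],"turn":[0,0,0],"fingers":0.5},{"dp":[0,0,0.6],"turn":[0,0,0],"fingers":0.5},{"dp":[0,0,0],"turn":[0,0,0],"fingers":0.5}])

```text
clock: 3.1
eef_pos: [554.9, -247.2, 39.3]
tcp_rot: [-3.142, 0.002, -0.377]
contact_force: [-1.0, 1.0, -0.3]
opening: 0.497
grasp_force: 0.0
```

>>> play_rows(rows=[{"dp":[0,0,0],"turn":[0,0,0],"fingers":1},{"dp":[0,0,0],"turn":[0,0,0],"fingers":1},{"dp":[0,0,0],"turn":[0,0,0],"fingers":1},{"dp":[0,0,0],"turn":[0,0,0],"fingers":1},{"dp":[0,0,0],"turn":[0,0,0],"fingers":1}], force=80)

```text
clock: 3.52
eef_pos: [557.1, -248.3, 43.1]
tcp_rot: [3.141, -0.004, -0.377]
contact_force: [-1.0, -1.1, 7.2]
opening: 0.093
grasp_force: 78.6
```

```bash
python3 - <<'E'
from h import *
s=r.sense();print(s["opening"],s["grasp_force"],s["contact_force"]);go(552,-247,140,-21.4)
go(564,30,140,9)
E
```

```text
0.09253223699944517 78.6052930355072 [-1.02347812 -1.05502282  7.20886885]
now [ 557.1 -248.3   43.1] yaw -21.6 | turn wz -0.03 | dp [-0.13   0.017 -2.423]
now [ 557.1 -248.3   43.1] yaw -21.6 | turn wz -5.1 | dp [ 1.258 -6.844 -2.423]
```

>>> play_rows(rows=[{"dp":[0,0,0],"turn":[0,0,0],"fingers":1},{"dp":[0,0,-0.2],"turn":[0,0,0],"fingers":1},{"dp":[0,0,-0.2],"turn":[0,0,0],"fingers":1},{"dp":[0,0,0],"turn":[0,0,0],"fingers":1},{"dp":[0,0,0],"turn":[0,0,0],"fingers":1}])

```text
clock: 3.93
eef_pos: [555.8, -247.4, 57.4]
tcp_rot: [3.142, -0.001, -0.377]
contact_force: [-0.9, 0.3, -5.1]
opening: 0.09
grasp_force: 78.5
```

```bash
python3 - <<'E'
from h import *
s=r.sense();print(s["opening"],s["grasp_force"],s["contact_force"]);go(552,-247,140,-21.4)
f=grab("wrist","w3")
E
```

```text
0.09042365187713794 78.50542187690735 [-0.92202721  0.33520691 -5.14482132]
now [ 555.8 -247.4   57.4] yaw -21.6 | turn wz -0.03 | dp [-0.092  0.026 -2.064]
```

View pics/w3.png

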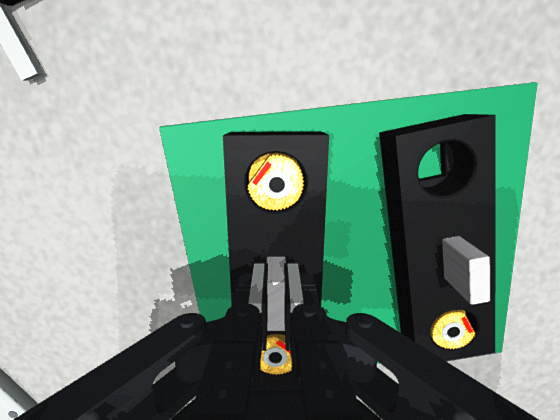

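Carrier lifted cleanly, with both bushings in place. Next I'll carry it just short of the stand so the camera can see the stand unobstructed.

>>> play_rows(rows=[{"dp":[0,0,-0.5],"turn":[0,0,0],"fingers":1},{"dp":[0,0,-0.5],"turn":[0,0,0],"fingers":1},{"dp":[0,0,-0.5],"turn":[0,0,-0.5],"fingers":1},{"dp":[0,0,-0.5],"turn":[0,0,-0.7],"fingers":1},{"dp":[0,0,0],"turn":[0,0,-0.8],"fingers":1}])

```text
clock: 4.4
eef_pos: [557.2, -248.1, 140.1]
tcp_rot: [3.14, -0.005, -0.164]
contact_force: [0.8, -1.1, -3.5]
opening: 0.089
grasp_force: 78.7
```

>>> play_rows(rows=[{"dp":[0,0,0],"turn":[0,0,-0.8],"fingers":1},{"dp":[0,0,0],"turn":[0,0,-0.8],"fingers":1},{"dp":[0,0,0],"turn":[0,0,-0.8],"fingers":1},{"dp":[0,0,0],"turn":[0,0,-0.7],"fingers":1},{"dp":[-0.16,-0.4,0],"turn":[0,0,0],"fingers":1}])

```text
clock: 4.82
eef_pos: [547.8, -234.1, 136.3]
tcp_rot: [3.14, -0.001, 0.161]
contact_force: [-0.4, -0.2, -4.1]
opening: 0.094
grasp_force: 78.8
```

>>> play_rows(rows=[{"dp":[-0.24,-0.6,0],"turn":[0,0,0],"fingers":1},{"dp":[-0.28,-0.72,0],"turn":[0,0,0],"fingers":1},{"dp":[-0.28,-0.72,0],"turn":[0,0,0],"fingers":1},{"dp":[-0.28,-0.72,0],"turn":[0,0,0],"fingers":1},{"dp":[-0.28,-0.72,0],"turn":[0,0,0],"fingers":1}])

```text
clock: 5.23
eef_pos: [469.6, -102.4, 136.0]
tcp_rot: [-3.141, 0.001, 0.157]
contact_force: [0.3, 1.0, -4.9]
opening: 0.092
grasp_force: 78.8
```

>>> play_rows(rows=[{"dp":[-0.28,-0.72,0],"turn":[0,0,0],"fingers":1},{"dp":[-0.28,-0.72,0],"turn":[0,0,0],"fingers":1},{"dp":[-0.28,-0.72,0],"turn":[0,0,0],"fingers":1},{"dp":[-0.28,-0.72,0],"turn":[0,0,0],"fingers":1},{"dp":[-0.16,-0.4,0],"turn":[0,0,0],"fingers":1}])

```text
clock: 5.65
eef_pos: [397.2, 19.9, 136.1]
tcp_rot: [-3.141, 0.002, 0.158]
contact_force: [-0.3, -0.1, -4.4]
opening: 0.088
grasp_force: 78.8
```

>>> play_rows(rows=[{"dp":[0,0,0],"turn":[0,0,0],"fingers":1},{"dp":[0,0,0],"turn":[0,0,0],"fingers":1},{"dp":[0,0,0],"turn":[0,0,0],"fingers":1}])

```text
clock: 5.9
eef_pos: [400.2, 17.9, 136.6]
tcp_rot: [3.141, -0.001, 0.158]
contact_force: [0.0, -0.8, -4.2]
opening: 0.093
grasp_force: 78.9
```

```bash
python3 - <<'E'
from h import *
f=grab("wrist","w4");go(564,30,140,9)
for b in brass(f,40): print(b, ray(f,[b[:2],b[3:5]],32).round(1).tolist())
a=f["pixels"].astype(int);print(rect(f,(a.min(2)>185),12))
E
```

```text
now [400.4  17.7 136.6] yaw 9.0 | turn wz 0.0 | dp [ 4.088  0.336 -0.086]
[275.5 354.5  21.2 282.2 346.4  45. ] [[261.5, -4.4], [271.8, -9.1]]
[274.5 181.4  29.4 260.9 173.1 141. ] [[426.4, 22.6], [431.2, 34.1]]
[296.9  53.4   8.1   0.    0.    0. ] [[518.4, 21.4], [518.9, 221.6]]
[521.3  21.7  69.1  64.3   9. ]
```

View pics/w4.png

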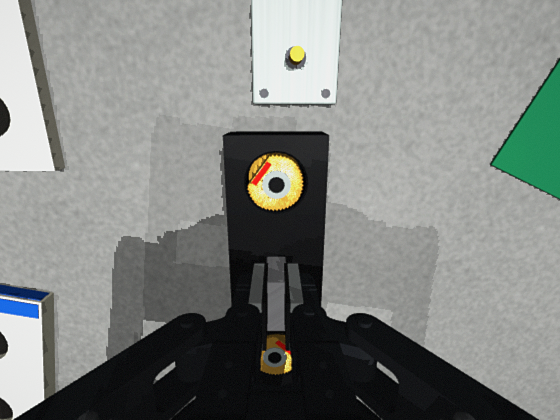

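```bash
python3 - <<'E'
from h import *
f=r.grab_frame("wrist")
c=np.array([np.cos(np.radians(9)),np.sin(np.radians(9))])
for z in(120,124.6,128):
  b=ray(f,[274.5,182.5],z)[0];print(z,b.round(1),(b-52*c).round(1), r.sense()["eef_pos"].round(1))
print(ray(f,[[222,134],[329,134]],124.6).round(1))
go(569.6,29.9,136.6,9)
E
```

```text
120 [445.1  25.1] [393.7  17. ] [400.4  17.5 136.5]
124.6 [446.1  25.2] [394.7  17.1] [400.4  17.5 136.5]
128 [446.8  25.4] [395.5  17.2] [400.4  17.5 136.5]
[[465.2  53.2]
 [473.    3.6]]
now [400.4  17.5 136.5] yaw 9.0 | turn wz -0.0 | dp [ 4.227e+00  3.570e-01 -2.000e-03]
```

The pin is at (297,54) and the stand yaw measures 9.0°. The held carrier's centre sits 5.5 mm behind the TCP, so I'll correct for that.

>>> play_rows(rows=[{"dp":[0.4,0.05,0],"turn":[0,0,0],"fingers":1},{"dp":[0.7,0.05,0],"turn":[0,0,0],"fingers":1},{"dp":[0.8,0.05,0],"turn":[0,0,0],"fingers":1},{"dp":[0.8,0.05,0],"turn":[0,0,0],"fingers":1},{"dp":[0.7,0.05,0],"turn":[0,0,0],"fingers":1}])

```text
clock: 6.42
eef_pos: [538.2, 28.8, 136.3]
tcp_rot: [3.141, -0.001, 0.156]
contact_force: [-0.4, -0.3, -3.6]
opening: 0.091
grasp_force: 78.9
```

>>> play_rows(rows=[{"dp":[0.6,0.05,0],"turn":[0,0,0],"fingers":1},{"dp":[0.36,0.05,0],"turn":[0,0,0],"fingers":1},{"dp":[0,0,0],"turn":[0,0,0],"fingers":1},{"dp":[0,0,0],"turn":[0,0,0],"fingers":1},{"dp":[0,0,0],"turn":[0,0,0],"fingers":1}])

```text
clock: 6.83
eef_pos: [573.4, 30.9, 135.8]
tcp_rot: [-3.141, 0.002, 0.157]
contact_force: [-0.2, 0.2, -4.0]
opening: 0.092
grasp_force: 78.9
```

>>> play_rows(rows=[{"dp":[0,0,0.4],"turn":[0,0,0],"fingers":1},{"dp":[0,0,0.5],"turn":[0,0,0],"fingers":1},{"dp":[0,0,0.3],"turn":[0,0,0],"fingers":1},{"dp":[0,0,0],"turn":[0,0,0],"fingers":1},{"dp":[0,0,0],"turn":[0,0,0],"fingers":1}])

```text
clock: 7.25
eef_pos: [573.3, 31.4, 88.1]
tcp_rot: [-3.141, 0.002, 0.157]
contact_force: [-0.2, -0.8, -4.1]
opening: 0.091
grasp_force: 78.9
```

```bash
python3 - <<'E'
from h import *
go(569.6,29.9,55,9); f=grab("scene","s5",(200,190,320,300),5)
f=r.grab_frame("wrist")
b=brass(f,80);c=np.array([np.cos(np.radians(9)),np.sin(np.radians(9))])
for q in b: print(q,ray(f,q[:2],76).round(1))
E
```

```text
now [573.3  31.4  88.1] yaw 9.0 | turn wz 0.0 | dp [-0.096  0.022  0.827]
[276.  354.8  21.4 282.7 346.8  46. ] [[516.1  21.8]]
[274.7 181.4  29.3 261.6 173.  140. ] [[620.2  39. ]]
```

View pics/s5.png

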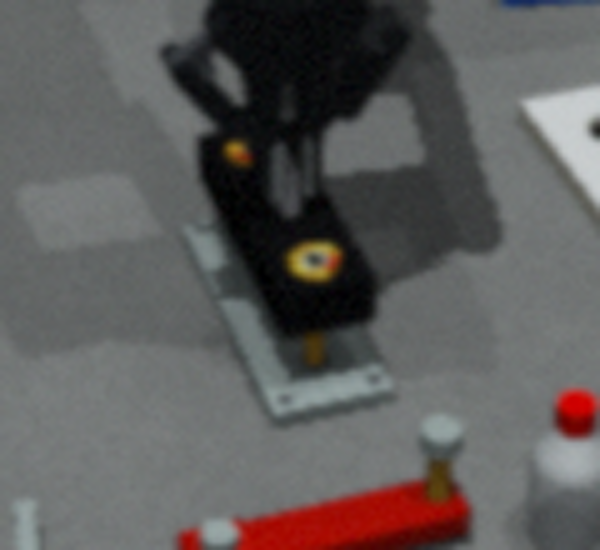

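The near pin sits directly below the carrier's end pocket, so alignment is good. I'll lower slowly while watching force.

>>> play_rows(rows=[{"dp":[0,0,0.2],"turn":[0,0,0],"fingers":1},{"dp":[0,0,0.2],"turn":[0,0,0],"fingers":1},{"dp":[0,0,0.15],"turn":[0,0,0],"fingers":1},{"dp":[0,0,0],"turn":[0,0,0],"fingers":1}])

```text
clock: 7.68
eef_pos: [573.3, 31.5, 65.0]
tcp_rot: [-3.141, 0.002, 0.157]
contact_force: [0.7, 0.0, -2.3]
opening: 0.093
grasp_force: 79.1
```

>>> play_rows(rows=[{"dp":[0,0,0.1],"turn":[0,0,0],"fingers":1},{"dp":[0,0,0.1],"turn":[0,0,0],"fingers":1},{"dp":[0,0,0],"turn":[0,0,0],"fingers":1},{"dp":[0,0,0],"turn":[0,0,0],"fingers":1}])

```text
clock: 8.02
eef_pos: [574.2, 31.6, 58.3]
tcp_rot: [-3.142, 0.0, 0.158]
contact_force: [0.0, 0.2, -3.8]
opening: 0.093
grasp_force: 79.1
```

>>> play_rows(rows=[{"dp":[0,0,0.05],"turn":[0,0,0],"fingers":1},{"dp":[0,0,0.05],"turn":[0,0,0],"fingers":1},{"dp":[0,0,0],"turn":[0,0,0],"fingers":1},{"dp":[0,0,0],"turn":[0,0,0],"fingers":1}])

```text
clock: 8.35
eef_pos: [574.3, 31.6, 54.5]
tcp_rot: [3.142, -0.0, 0.157]
contact_force: [0.3, -0.8, -2.9]
opening: 0.091
grasp_force: 79.1
```

>>> play_rows(rows=[{"dp":[0,0,0.03],"turn":[0,0,0],"fingers":1},{"dp":[0,0,0.03],"turn":[0,0,0],"fingers":1},{"dp":[0,0,0],"turn":[0,0,0],"fingers":1},{"dp":[0,0,0],"turn":[0,0,0],"fingers":1}])

```text
clock: 8.68
eef_pos: [574.4, 31.5, 52.2]
tcp_rot: [3.142, -0.0, 0.157]
contact_force: [-0.6, -0.6, -2.0]
opening: 0.089
grasp_force: 79.3
```

>>> play_rows(rows=[{"dp":[0,0,0.03],"turn":[0,0,0],"fingers":1},{"dp":[0,0,0.03],"turn":[0,0,0],"fingers":1},{"dp":[0,0,0],"turn":[0,0,0],"fingers":1},{"dp":[0,0,0],"turn":[0,0,0],"fingers":1}])

```text
clock: 9.02
eef_pos: [574.5, 31.4, 52.0]
tcp_rot: [3.141, -0.0, 0.158]
contact_force: [-9.0, -2.3, 25.0]
opening: 0.088
grasp_force: 83.0
```

```bash
python3 - <<'E'
from h import *
go(569.6,29.9,55,9);print(r.sense()["contact_force"])
f=grab("scene","s6",(200,190,320,300),5)
E
```

```text
now [574.5  31.4  52. ] yaw 9.0 | turn wz 0.0 | dp [-0.126  0.018 -0.075]
[-9.02282957 -2.33971462 25.03012529]
```

View pics/s6.png

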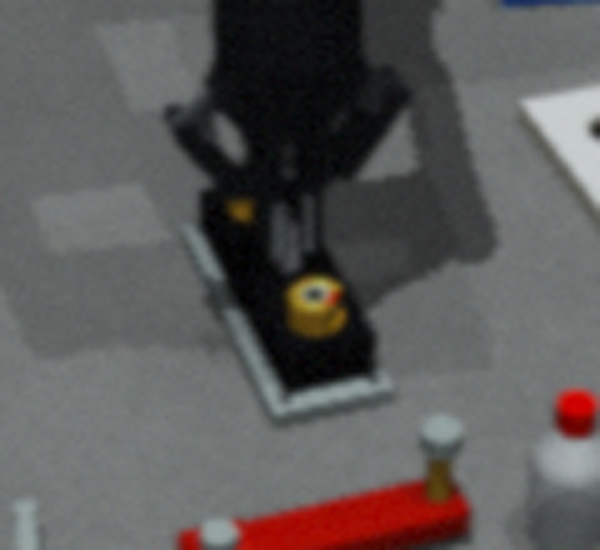

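Fully seated: TCP at 52.0 as predicted, and the bushings stand proud. I'll release and rise.

>>> play_rows(rows=[{"dp":[0,0,-0.05],"turn":[0,0,0],"fingers":0.5},{"dp":[0,0,0],"turn":[0,0,0],"fingers":0.5},{"dp":[0,0,0],"turn":[0,0,0],"fingers":0.5},{"dp":[0,0,0],"turn":[0,0,0],"fingers":0.5},{"dp":[0,0,-0.3],"turn":[0,0,0],"fingers":0.5}])

```text
clock: 9.48
eef_pos: [572.7, 31.5, 62.0]
tcp_rot: [-3.141, 0.004, 0.158]
contact_force: [-0.9, -0.3, -0.2]
opening: 0.499
grasp_force: 0.0
```

>>> play_rows(rows=[{"dp":[0,0,-0.5],"turn":[0,0,0],"fingers":0.5},{"dp":[-0.5,0,-0.7],"turn":[0,0,0],"fingers":0.5},{"dp":[-0.5,0,-0.7],"turn":[0,0,0],"fingers":0.5},{"dp":[-0.5,0,-0.5],"turn":[0,0,0],"fingers":0.5},{"dp":[-0.5,0,0],"turn":[0,0,0],"fingers":0.5}])

```text
clock: 9.9
eef_pos: [496.9, 19.0, 164.1]
tcp_rot: [3.141, -0.006, 0.158]
contact_force: [1.7, 0.8, -0.2]
opening: 0.498
grasp_force: 0.0
```

>>> play_rows(rows=[{"dp":[0,0,0],"turn":[0,0,0],"fingers":0.5},{"dp":[0,0,0],"turn":[0,0,0],"fingers":0.5},{"dp":[0,0,0],"turn":[0,0,0],"fingers":0.5}])

```text
clock: 10.15
eef_pos: [496.0, 19.1, 160.0]
tcp_rot: [3.142, -0.001, 0.157]
contact_force: [-0.7, 0.6, 0.3]
opening: 0.498
grasp_force: 0.0
```

```bash
python3 - <<'E'
from h import *
f=grab("wrist","w7");go(574,31,150,9)
for b in brass(f,100):
  w=ray(f,[b[:2],b[3:5]],54); d=w[1]-w[0]; print(b, w.round(1).tolist(),np.hypot(*d).round(1),np.degrees(np.arctan2(d[1],d[0])).round(1))
E
```

```text
now [496.1  19.1 159.8] yaw 9.0 | turn wz 0.0 | dp [1.97  0.011 0.244]
[275.7 185.7  19.2 283.  180.7  56. ] [[518.6, 22.3], [523.5, 17.2]] 7.0 -46.0
[275.5  41.7  23.7 265.6  32.6  72. ] [[619.3, 38.4], [623.7, 45.9]] 8.8 59.6
```

View pics/w7.png

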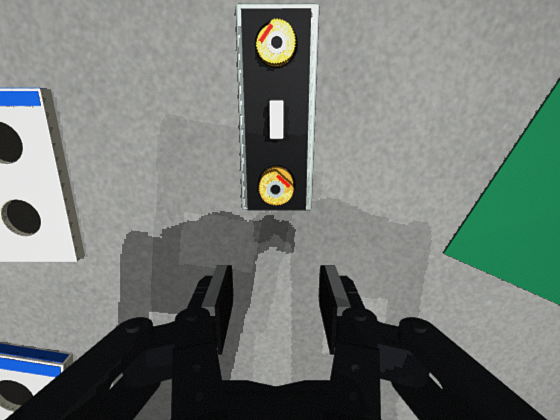

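Wrist view: carrier on the stand, near bushing at (276,188) and far one at (276,42). I'll refine with the bore and the stripe direction.

```bash
cat >> h.py <<'E'
def bush(f,z,area=100):
    """bore-centred pose of each bushing whose top is at z: centre, yaw of flat by mark and by stripe direction"""
    a=f["pixels"].astype(int);R,G,B=a[...,0],a[...,1],a[...,2]
    for b in brass(f,area):
        x,y,rad=b[:3];yy,xx=np.mgrid[:420,:560];near=np.hypot(xx-x,yy-y)
        d=(a.sum(2)<180)&(near<rad*0.45)
        if d.sum()<4 or b[5]<4: continue
        bo=np.array([xx[d].mean(),yy[d].mean()])
        red=(near<rad)&(R>120)&(G<0.45*R)&(B<0.6*R)
        w=ray(f,np.c_[xx[red],yy[red]],z);c=ray(f,bo,z)[0];m=w.mean(0)-c
        v=np.linalg.svd(w-w.mean(0))[2][0];n=np.array([-v[1],v[0]]);n*=np.sign(n@m)
        A=lambda q:np.degrees(np.arctan2(q[1],q[0])).round(1)
        print("px",bo.round(1),"c",c.round(1),"markdist",np.hypot(*m).round(1),"yaw mark",A(m),"stripe",A(n))
E
python3 - <<'E'
from h import *
f=r.grab_frame("wrist");bush(f,54)
E
```

```text
px [275.1 189.1] c [515.9  22.4] markdist 9.1 yaw mark -32.2 stripe -33.1
px [276.4  41.6] c [619.4  37.8] markdist 9.3 yaw mark 61.9 stripe 61.4
```

>>> play_rows(rows=[{"dp":[0,0,0],"turn":[0,0,-0.8],"fingers":0.5},{"dp":[0,0,0],"turn":[0,0,-0.9],"fingers":0.5},{"dp":[0,0,0],"turn":[0,0,-0.9],"fingers":0.5},{"dp":[0,0,0],"turn":[0,0,-0.9],"fingers":0.5},{"dp":[0,0,0],"turn":[0,0,-0.9],"fingers":0.5}])

```text
clock: 10.67
eef_pos: [495.8, 19.1, 159.1]
tcp_rot: [-3.141, 0.001, 0.623]
contact_force: [0.2, 0.8, 1.0]
opening: 0.502
grasp_force: 0.0
```

>>> play_rows(rows=[{"dp":[0,0,0],"turn":[0,0,-0.9],"fingers":0.5},{"dp":[0,0,0],"turn":[0,0,-0.9],"fingers":0.5},{"dp":[0,0,0],"turn":[0,0,-0.9],"fingers":0.5},{"dp":[0,0,0],"turn":[0,0,-0.9],"fingers":0.5},{"dp":[0.34,0.32,0],"turn":[0,0,0],"fingers":0.5}])

```text
clock: 11.08
eef_pos: [511.2, 23.2, 158.7]
tcp_rot: [-3.138, 0.003, 1.001]
contact_force: [0.6, 0.1, -0.9]
opening: 0.502
grasp_force: 0.0
```

>>> play_rows(rows=[{"dp":[0,0,0.4],"turn":[0,0,0],"fingers":0.5},{"dp":[0,0,0.4],"turn":[0,0,0],"fingers":0.5},{"dp":[0,0,0.2],"turn":[0,0,0],"fingers":0.5},{"dp":[0,0,0],"turn":[0,0,0],"fingers":0.5},{"dp":[0,0,0],"turn":[0,0,0],"fingers":0.5}])

```text
clock: 11.5
eef_pos: [513.2, 23.5, 119.2]
tcp_rot: [-3.14, 0.001, 0.995]
contact_force: [0.0, 0.0, 0.6]
opening: 0.501
grasp_force: 0.0
```

>>> play_rows(rows=[{"dp":[0,0,0],"turn":[0,0,0],"fingers":0.5},{"dp":[0,0,0],"turn":[0,0,0],"fingers":0.5},{"dp":[0,0,0],"turn":[0,0,0],"fingers":0.5}])

```text
clock: 11.75
eef_pos: [513.9, 23.5, 120.4]
tcp_rot: [3.141, -0.001, 0.995]
contact_force: [0.4, -0.3, -0.5]
opening: 0.498
grasp_force: 0.0
```

```bash
python3 - <<'E'
from h import *
f=grab("wrist","w8");go(514.2,23.5,43,57);bush(f,54)
E
```

```text
now [513.8  23.5 120.4] yaw 57.0 | turn wz 0.0 | dp [0.006 0.008 1.934]
px [278.8 230.5] c [515.8  22.1] markdist 9.5 yaw mark -33.1 stripe -33.4
px [403.8 127.7] c [619.4  37.5] markdist 9.4 yaw mark 62.4 stripe 61.5
px [544.7  23.7] c [712.5  45.7] markdist 6.2 yaw mark 29.2 stripe 3.3
```

View pics/w8.png

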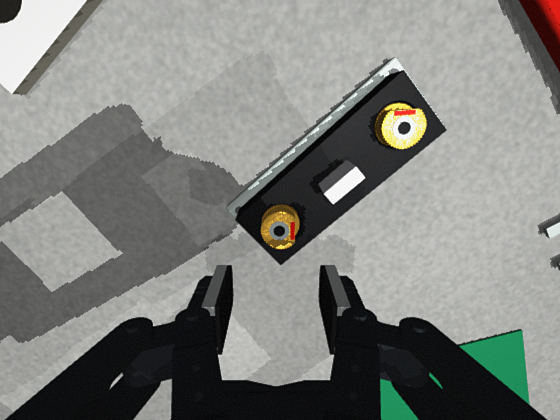

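Wrist view: near bushing at (279,230) with its stripe facing the right finger squarely. I'll descend and grip across the flat.

>>> play_rows(rows=[{"dp":[0,0,0.5],"turn":[0,0,0],"fingers":0.5},{"dp":[0,0,0.5],"turn":[0,0,0],"fingers":0.5},{"dp":[0,0,0.5],"turn":[0,0,0],"fingers":0.5},{"dp":[0,0,0.3],"turn":[0,0,0],"fingers":0.5},{"dp":[0,0,0.14],"turn":[0,0,0],"fingers":0.5}])

```text
clock: 12.22
eef_pos: [512.6, 23.4, 40.9]
tcp_rot: [-3.14, 0.001, 0.995]
contact_force: [0.3, 0.9, 0.4]
opening: 0.5
grasp_force: 0.0
```

>>> play_rows(rows=[{"dp":[0,0,0],"turn":[0,0,0],"fingers":0.5},{"dp":[0,0,0],"turn":[0,0,0],"fingers":0.6},{"dp":[0,0,0],"turn":[0,0,0],"fingers":0.65},{"dp":[0,0,0],"turn":[0,0,0],"fingers":0.7},{"dp":[0,0,0],"turn":[0,0,0],"fingers":0.9}], force=40)

```text
clock: 12.63
eef_pos: [514.3, 23.5, 43.2]
tcp_rot: [3.14, -0.001, 0.995]
contact_force: [0.1, -0.7, 5.1]
opening: 0.261
grasp_force: 38.9
```

>>> play_rows(rows=[{"dp":[0,0,0],"turn":[0,0,0],"fingers":1},{"dp":[0,0,0],"turn":[0,0,0],"fingers":1},{"dp":[0,0,0],"turn":[0,0,0],"fingers":1}])

```text
clock: 12.88
eef_pos: [514.3, 23.5, 43.2]
tcp_rot: [3.14, -0.001, 0.995]
contact_force: [-0.2, 0.0, 4.8]
opening: 0.262
grasp_force: 38.9
```

>>> play_rows(rows=[{"dp":[0,0,-0.1],"turn":[0,0,0],"fingers":1},{"dp":[0,0,-0.2],"turn":[0,0,0],"fingers":1},{"dp":[0,0,-0.4],"turn":[0,0,0],"fingers":1},{"dp":[0,0,-0.6],"turn":[0,0,0],"fingers":1},{"dp":[0,0,-0.6],"turn":[0,0,0],"fingers":1}])

```text
clock: 13.3
eef_pos: [512.6, 23.5, 119.2]
tcp_rot: [-3.14, 0.001, 0.995]
contact_force: [0.9, 1.6, -0.2]
opening: 0.261
grasp_force: 39.3
```

>>> play_rows(rows=[{"dp":[0,0,-0.1],"turn":[0,0,0],"fingers":1},{"dp":[0,0,0],"turn":[0,0,0],"fingers":1},{"dp":[0,0,0],"turn":[0,0,0],"fingers":1},{"dp":[0,0,0],"turn":[0,0,0],"fingers":1}])

```text
clock: 13.63
eef_pos: [512.5, 23.4, 121.2]
tcp_rot: [-3.14, 0.001, 0.995]
contact_force: [0.2, -0.0, -0.9]
opening: 0.266
grasp_force: 39.3
```

```bash
python3 - <<'E'
from h import *
f=r.grab_frame("wrist");print(r.sense()["opening"])
for z in (130,133.2):bush(f,z)
T=np.array([469.6,297.3]);u=np.array([np.cos(np.radians(8.9)),np.sin(np.radians(8.9))]);v=np.array([-u[1],u[0]])
for n,(a,b) in enumerate([(35,35),(35,-35),(-35,35),(-35,-35)]): print("nest",n,(T+a*u+b*v).round(1))
go(380,200,170,98.9)
# tray from both cams is checked once near
E
```

```text
0.2601888461781
px [278.1 288.9] c [513.1  22.1] markdist 8.8 yaw mark -38.6 stripe -32.5
px [405.9 126. ] c [596.9  57. ] markdist 5.9 yaw mark 62.8 stripe 61.7
px [546.7  20.5] c [656.3  62.8] markdist 3.4 yaw mark 29.0 stripe 3.0
px [278.1 288.9] c [514.1  23.7] markdist 8.6 yaw mark -38.6 stripe -32.5
px [405.9 126. ] c [595.9  57.8] markdist 5.7 yaw mark 62.8 stripe 61.7
px [546.7  20.5] c [654.   63.4] markdist 3.4 yaw mark 29.0 stripe 3.0
nest 0 [498.8 337.3]
nest 1 [509.6 268.1]
nest 2 [429.6 326.5]
nest 3 [440.4 257.3]
now [512.4  23.4 121. ] yaw 57.0 | turn wz -6.98 | dp [ 4.873 -2.588 -1.225]
```

>>> play_rows(rows=[{"dp":[0,0,-0.25],"turn":[0,0,-0.6],"fingers":1},{"dp":[0,0,-0.25],"turn":[0,0,-0.9],"fingers":1},{"dp":[0,0,-0.25],"turn":[0,0,-0.9],"fingers":1},{"dp":[0,0,0],"turn":[0,0,-0.9],"fingers":1},{"dp":[0,0,0],"turn":[0,0,-0.9],"fingers":1}])

```text
clock: 14.1
eef_pos: [513.1, 23.5, 151.5]
tcp_rot: [-3.141, 0.0, 1.44]
contact_force: [-0.9, 0.5, -0.5]
opening: 0.264
grasp_force: 39.3
```

>>> play_rows(rows=[{"dp":[0,0,0],"turn":[0,0,-0.9],"fingers":1},{"dp":[0,0,0],"turn":[0,0,-0.9],"fingers":1},{"dp":[0,0,0],"turn":[0,0,-0.98],"fingers":1},{"dp":[0.4,-0.05,0],"turn":[0,0,0],"fingers":1},{"dp":[0.6,-0.06,0],"turn":[0,0,0],"fingers":1}])

```text
clock: 14.52
eef_pos: [502.4, 61.5, 150.9]
tcp_rot: [-3.14, 0.0, 1.725]
contact_force: [0.7, -0.9, -0.6]
opening: 0.261
grasp_force: 39.3
```

>>> play_rows(rows=[{"dp":[0.7,-0.06,0],"turn":[0,0,0],"fingers":1},{"dp":[0.8,-0.06,0],"turn":[0,0,0],"fingers":1},{"dp":[0.8,-0.06,0],"turn":[0,0,0],"fingers":1},{"dp":[0.6,-0.06,0],"turn":[0,0,0],"fingers":1},{"dp":[0.38,-0.05,0],"turn":[0,0,0],"fingers":1}])

```text
clock: 14.93
eef_pos: [469.8, 192.0, 150.9]
tcp_rot: [-3.14, 0.0, 1.727]
contact_force: [-0.5, 0.1, -0.3]
opening: 0.261
grasp_force: 39.3
```

>>> play_rows(rows=[{"dp":[0,0,0],"turn":[0,0,0],"fingers":1},{"dp":[0,0,0],"turn":[0,0,0],"fingers":1},{"dp":[0,0,0],"turn":[0,0,0],"fingers":1},{"dp":[0,0,0],"turn":[0,0,0],"fingers":1},{"dp":[0,0,0],"turn":[0,0,0],"fingers":1}])

```text
clock: 15.35
eef_pos: [471.2, 189.2, 151.9]
tcp_rot: [-3.141, 0.0, 1.725]
contact_force: [-0.3, 0.1, -1.0]
opening: 0.267
grasp_force: 39.3
```

```bash
python3 - <<'E'
from h import *
f=grab("wrist","w9");go(509.6,268.1,150,98.9)
a=f["pixels"].astype(int)
print("tray",rect(f,(a.min(2)>185)|((a[...,2]>a[...,0]+60)),14))
m=(a.sum(2)<120).astype(np.uint8)
n,l,s,c=cv2.connectedComponentsWithStats(m)
for i in range(1,n):
  if 800<s[i,4]<8000 : print(c[i].round(1),s[i,4],ray(f,c[i],6).round(1), "pitch",ray(f,c[i],14).round(1))
E
```

```text
now [471.3 189.3 152. ] yaw 98.8 | turn wz -0.01 | dp [1.798 1.252 0.049]
tray [477.8 282.9 148.3 133.5   9. ]
[55.8 61.9] 1286 [[275.4 277.1]] pitch [[280.5 276.8]]
[523.6  59.3] 1853 [[652.4 337.3]] pitch [[647.  335.4]]
[250.1  28.2] 1747 [[429.3 325.5]] pitch [[430.2 323.9]]
[339.5  27.9] 1727 [[499.3 336.5]] pitch [[498.2 334.7]]
[252.3 121.1] 1403 [[440.3 255.5]] pitch [[440.9 255.9]]
[334.5 120.9] 1363 [[510.3 266.6]] pitch [[508.9 266.7]]
```

View pics/w9.png

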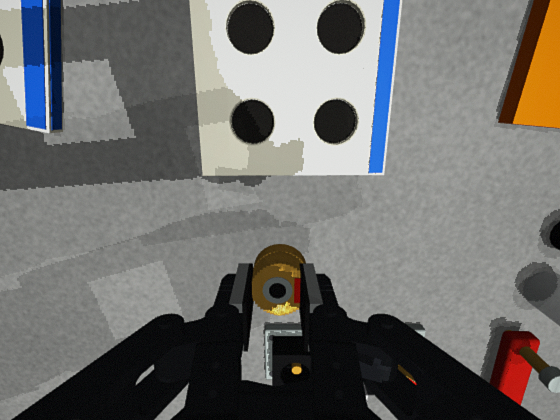

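Wrist view: the bushing is held with its red stripe against the right finger, facing the blue edge. The four nests are at (250,28), (340,28), (252,121) and (335,121); I'll place this one in nest0.

>>> play_rows(rows=[{"dp":[0.4,0.14,0],"turn":[0,0,0],"fingers":1},{"dp":[0.6,0.2,0],"turn":[0,0,0],"fingers":1},{"dp":[0.7,0.24,0],"turn":[0,0,0],"fingers":1},{"dp":[0.7,0.24,0],"turn":[0,0,0],"fingers":1},{"dp":[0.7,0.24,0],"turn":[0,0,0],"fingers":1}])

```text
clock: 15.82
eef_pos: [494.3, 319.8, 152.2]
tcp_rot: [3.141, -0.0, 1.725]
contact_force: [0.8, -0.5, -0.2]
opening: 0.267
grasp_force: 39.3
```

>>> play_rows(rows=[{"dp":[0.45,0.15,0.3],"turn":[0,0,0],"fingers":1},{"dp":[0,0,0.6],"turn":[0,0,0],"fingers":1},{"dp":[0,0,0.6],"turn":[0,0,0],"fingers":1},{"dp":[0,0,0.5],"turn":[0,0,0],"fingers":1},{"dp":[0,0,0.4],"turn":[0,0,0],"fingers":1}])

```text
clock: 16.23
eef_pos: [496.6, 337.1, 54.3]
tcp_rot: [-3.14, 0.001, 1.726]
contact_force: [-0.1, 0.8, -0.8]
opening: 0.262
grasp_force: 39.3
```

>>> play_rows(rows=[{"dp":[0,0,0],"turn":[0,0,0],"fingers":1},{"dp":[0,0,0],"turn":[0,0,0],"fingers":1},{"dp":[0,0,0],"turn":[0,0,0],"fingers":1},{"dp":[0,0,0],"turn":[0,0,0],"fingers":1},{"dp":[0,0,0],"turn":[0,0,0],"fingers":1}])

```text
clock: 16.65
eef_pos: [497.7, 338.3, 57.4]
tcp_rot: [3.14, -0.001, 1.726]
contact_force: [0.5, 0.8, 0.7]
opening: 0.262
grasp_force: 39.3
```

```bash
python3 - <<'E'
from h import *
go(497,337.1,17.5,98.9)
f=r.grab_frame("top");s=proj(f,[[499,337,14],[499,337,70]]);print(s)
f=grab("wrist","w10")
E
```

```text
now [497.7 338.3  57.4] yaw 98.9 | turn wz -0.0 | dp [-0.026 -0.023  0.998]
[[173.0667724  201.85824822]
 [166.79316207 198.46714501]]
```

View pics/w10.png

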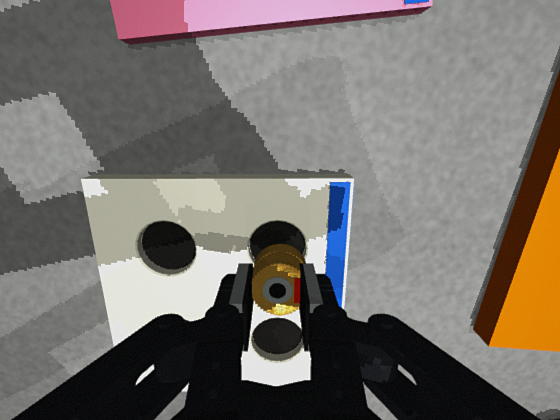

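```bash
python3 - <<'E'
from h import *
f=r.grab_frame("wrist");e=ray(f,[[278,221.5],[140,246],[197,246]],14);print(e.round(1),(e[0]-18.5*np.array([-.156,.988])).round(1),((e[1]+e[2])/2).round(1))
E
```

```text
[[496.5 353.1]
 [413.1 323.6]
 [448.6 329.1]] [499.3 334.8] [430.8 326.3]
```

>>> play_rows(rows=[{"dp":[-0.03,-0.02,0.3],"turn":[0,0,0],"fingers":1},{"dp":[0,0,0.3],"turn":[0,0,0],"fingers":1},{"dp":[0,0,0],"turn":[0,0,0],"fingers":1},{"dp":[0,0,0],"turn":[0,0,0],"fingers":1},{"dp":[0,0,0],"turn":[0,0,0],"fingers":1}])

```text
clock: 17.22
eef_pos: [496.0, 336.5, 31.5]
tcp_rot: [-3.141, 0.0, 1.726]
contact_force: [0.6, 0.0, -0.2]
opening: 0.269
grasp_force: 39.3
```

>>> play_rows(rows=[{"dp":[-0.03,0.02,0.12],"turn":[0,0,0],"fingers":1},{"dp":[0,0,0.12],"turn":[0,0,0],"fingers":1},{"dp":[0,0,0.05],"turn":[0,0,0],"fingers":1},{"dp":[0,0,0],"turn":[0,0,0],"fingers":1},{"dp":[0,0,0],"turn":[0,0,0],"fingers":1}])

```text
clock: 17.63
eef_pos: [497.2, 335.5, 20.3]
tcp_rot: [-3.141, 0.0, 1.726]
contact_force: [0.3, 0.4, 0.1]
opening: 0.266
grasp_force: 39.3
```

>>> play_rows(rows=[{"dp":[0,0,0.03],"turn":[0,0,0],"fingers":1},{"dp":[0,0,0.02],"turn":[0,0,0],"fingers":1},{"dp":[0,0,0],"turn":[0,0,0],"fingers":1},{"dp":[0,0,0],"turn":[0,0,0],"fingers":1}])

```text
clock: 17.97
eef_pos: [497.3, 335.5, 18.5]
tcp_rot: [3.142, -0.0, 1.726]
contact_force: [0.1, 0.5, -0.1]
opening: 0.266
grasp_force: 39.3
```

>>> play_rows(rows=[{"dp":[0,0,0.02],"turn":[0,0,0],"fingers":1},{"dp":[0,0,0.01],"turn":[0,0,0],"fingers":1},{"dp":[0,0,0],"turn":[0,0,0],"fingers":1},{"dp":[0,0,0],"turn":[0,0,0],"fingers":1}])

```text
clock: 18.3
eef_pos: [497.5, 335.7, 17.6]
tcp_rot: [3.141, -0.0, 1.726]
contact_force: [-1.1, -0.3, 3.4]
opening: 0.261
grasp_force: 39.7
```

>>> play_rows(rows=[{"dp":[0,0,0],"turn":[0,0,0],"fingers":0.72},{"dp":[0,0,0],"turn":[0,0,0],"fingers":0.66},{"dp":[0,0,0],"turn":[0,0,0],"fingers":0.58},{"dp":[0,0,0],"turn":[0,0,0],"fingers":0.58},{"dp":[0,0,-0.3],"turn":[0,0,0],"fingers":0.58}])

```text
clock: 18.72
eef_pos: [495.9, 334.6, 27.7]
tcp_rot: [-3.138, 0.002, 1.726]
contact_force: [-0.7, -0.5, -0.8]
opening: 0.418
grasp_force: 0.0
```

>>> play_rows(rows=[{"dp":[0,0,-0.6],"turn":[0,0,0],"fingers":0.58},{"dp":[0,0,-0.8],"turn":[0,0,0],"fingers":0.58},{"dp":[0,0,-0.8],"turn":[0,0,0],"fingers":0.5},{"dp":[0,0,-0.8],"turn":[0,0,0],"fingers":0.5},{"dp":[0,0,0],"turn":[0,0,0],"fingers":0.5}])

```text
clock: 19.13
eef_pos: [500.4, 337.6, 156.6]
tcp_rot: [3.133, -0.004, 1.726]
contact_force: [1.8, 1.1, 0.2]
opening: 0.501
grasp_force: 0.0
```

>>> play_rows(rows=[{"dp":[0,0,0],"turn":[0,0,0],"fingers":0.5},{"dp":[0,0,0],"turn":[0,0,0],"fingers":0.5},{"dp":[0,0,0],"turn":[0,0,0],"fingers":0.5}])

```text
clock: 19.38
eef_pos: [496.5, 335.0, 148.3]
tcp_rot: [-3.14, 0.001, 1.726]
contact_force: [-0.6, -0.4, 0.3]
opening: 0.502
grasp_force: 0.0
```

```bash
python3 - <<'E'
from h import *
f=r.grab_frame("wrist");bush(f,28);cv2.imwrite("pics/w11.png",f["pixels"][:,:,::-1])
go(618.4,36,150,151.5)
print(whites(f,150,(80,500))[:0])
E
```

```text
px [278.6 207.2] c [498.5 335.7] markdist 9.0 yaw mark 9.7 stripe 9.3
px [507.1 155.6] c [674.7 407.6] markdist 45.1 yaw mark -42.0 stripe 11.2
now [496.4 335.  148. ] yaw 98.9 | turn wz -8.77 | dp [-6.247 -5.113 -0.05 ]
[]
```

First bushing is in nest0: 0.5 mm off centre, flat at 9.3° against the tray's 9.0°. Next is the far bushing.

>>> play_rows(rows=[{"dp":[0,0,0],"turn":[0,0,-0.87],"fingers":0.5},{"dp":[0,0,0],"turn":[0,0,-0.9],"fingers":0.5},{"dp":[0,0,0],"turn":[0,0,-0.9],"fingers":0.5},{"dp":[0,0,0],"turn":[0,0,-0.9],"fingers":0.5},{"dp":[0,0,0],"turn":[0,0,-0.9],"fingers":0.5}])

```text
clock: 19.85
eef_pos: [496.6, 335.1, 147.8]
tcp_rot: [-3.139, -0.0, 2.199]
contact_force: [-0.1, 0.2, 0.5]
opening: 0.502
grasp_force: 0.0
```

>>> play_rows(rows=[{"dp":[0,0,0],"turn":[0,0,-0.9],"fingers":0.5},{"dp":[0,0,0],"turn":[0,0,-0.9],"fingers":0.5},{"dp":[0,0,0],"turn":[0,0,-0.9],"fingers":0.5},{"dp":[0,0,0],"turn":[0,0,-0.9],"fingers":0.5},{"dp":[0,0,0],"turn":[0,0,-0.7],"fingers":0.5}])

```text
clock: 20.27
eef_pos: [496.6, 335.1, 147.8]
tcp_rot: [-3.139, -0.001, 2.649]
contact_force: [-0.6, -0.0, 0.6]
opening: 0.498
grasp_force: 0.0
```

>>> play_rows(rows=[{"dp":[-0.35,-0.3,0],"turn":[0,0,0],"fingers":0.5},{"dp":[-0.6,-0.5,0],"turn":[0,0,0],"fingers":0.5},{"dp":[-0.6,-0.5,0],"turn":[0,0,0],"fingers":0.5},{"dp":[-0.6,-0.5,0],"turn":[0,0,0],"fingers":0.5},{"dp":[-0.6,-0.5,0],"turn":[0,0,0],"fingers":0.5}])

```text
clock: 20.68
eef_pos: [549.6, 200.7, 147.9]
tcp_rot: [-3.14, -0.002, 2.645]
contact_force: [0.9, 0.5, -1.3]
opening: 0.501
grasp_force: 0.0
```

>>> play_rows(rows=[{"dp":[-0.6,-0.5,0],"turn":[0,0,0],"fingers":0.5},{"dp":[-0.6,-0.5,0],"turn":[0,0,0],"fingers":0.5},{"dp":[-0.6,-0.5,0],"turn":[0,0,0],"fingers":0.5},{"dp":[-0.6,-0.5,0],"turn":[0,0,0],"fingers":0.5},{"dp":[-0.6,-0.45,0],"turn":[0,0,0],"fingers":0.5}])

```text
clock: 21.1
eef_pos: [608.3, 57.1, 147.9]
tcp_rot: [-3.14, -0.002, 2.644]
contact_force: [0.6, 0.3, -0.2]
opening: 0.5
grasp_force: 0.0
```

>>> play_rows(rows=[{"dp":[-0.5,-0.36,0.3],"turn":[0,0,0],"fingers":0.5},{"dp":[0,0,0.4],"turn":[0,0,0],"fingers":0.5},{"dp":[0,0,0],"turn":[0,0,0],"fingers":0.5},{"dp":[0,0,0],"turn":[0,0,0],"fingers":0.5},{"dp":[0,0,0],"turn":[0,0,0],"fingers":0.5}])

```text
clock: 21.52
eef_pos: [619.1, 37.2, 121.0]
tcp_rot: [-3.141, -0.001, 2.645]
contact_force: [-0.4, 1.1, 0.2]
opening: 0.5
grasp_force: 0.0
```

>>> play_rows(rows=[{"dp":[0,0,0],"turn":[0,0,0],"fingers":0.5},{"dp":[0,0,0],"turn":[0,0,0],"fingers":0.5},{"dp":[0,0,0],"turn":[0,0,0],"fingers":0.5}])

```text
clock: 21.77
eef_pos: [619.8, 37.3, 122.0]
tcp_rot: [3.141, 0.001, 2.645]
contact_force: [0.7, 0.2, -0.5]
opening: 0.504
grasp_force: 0.0
```

```bash
python3 - <<'E'
from h import *
f=r.grab_frame("wrist");bush(f,54);go(618.4,36,43.2,151.5)
E
```

```text
px [290.2 348.9] c [715.   -1.3] markdist 16.3 yaw mark 6.0 stripe 1.3
px [492.8 335.9] c [780.  145.2] markdist 13.3 yaw mark 14.1 stripe 74.2
px [381.7 313. ] c [718.6  76.2] markdist 4.2 yaw mark 93.6 stripe 117.9
px [276.5 229.3] c [619.5  37.8] markdist 9.1 yaw mark 62.4 stripe 62.2
now [619.8  37.2 121.9] yaw 151.6 | turn wz 0.01 | dp [ 0.016 -0.042  1.967]
```

>>> play_rows(rows=[{"dp":[0.02,-0.04,0.5],"turn":[0,0,-0.07],"fingers":0.5},{"dp":[0,0,0.5],"turn":[0,0,0],"fingers":0.5},{"dp":[0,0,0.5],"turn":[0,0,0],"fingers":0.5},{"dp":[0,0,0.3],"turn":[0,0,0],"fingers":0.5},{"dp":[0,0,0.16],"turn":[0,0,0],"fingers":0.5}])

```text
clock: 22.23
eef_pos: [617.2, 35.7, 41.4]
tcp_rot: [-3.141, -0.002, 2.652]
contact_force: [0.5, 0.8, 0.4]
opening: 0.498
grasp_force: 0.0
```

>>> play_rows(rows=[{"dp":[0,0,0],"turn":[0,0,0],"fingers":0.5},{"dp":[0,0,0],"turn":[0,0,0],"fingers":0.6},{"dp":[0,0,0],"turn":[0,0,0],"fingers":0.65},{"dp":[0,0,0],"turn":[0,0,0],"fingers":0.7},{"dp":[0,0,0],"turn":[0,0,0],"fingers":0.9}])

```text
clock: 22.65
eef_pos: [619.0, 35.8, 44.1]
tcp_rot: [3.14, 0.002, 2.652]
contact_force: [-0.5, 0.7, 4.7]
opening: 0.268
grasp_force: 38.9
```

>>> play_rows(rows=[{"dp":[0,0,0],"turn":[0,0,0],"fingers":1},{"dp":[0,0,0],"turn":[0,0,0],"fingers":1},{"dp":[0,0,0],"turn":[0,0,0],"fingers":1}])

```text
clock: 22.9
eef_pos: [619.0, 35.7, 44.1]
tcp_rot: [3.14, 0.002, 2.652]
contact_force: [-0.9, 1.0, 6.2]
opening: 0.266
grasp_force: 39.1
```

>>> play_rows(rows=[{"dp":[0,0,-0.1],"turn":[0,0,0],"fingers":1},{"dp":[0,0,-0.2],"turn":[0,0,0],"fingers":1},{"dp":[0,0,-0.4],"turn":[0,0,0],"fingers":1},{"dp":[0,0,-0.7],"turn":[0,0,0],"fingers":1},{"dp":[0,0,-0.7],"turn":[0,0,0],"fingers":1}])

```text
clock: 23.32
eef_pos: [617.1, 35.6, 127.5]
tcp_rot: [-3.14, -0.002, 2.652]
contact_force: [0.9, 0.8, 0.3]
opening: 0.266
grasp_force: 39.3
```

>>> play_rows(rows=[{"dp":[0,0,-0.5],"turn":[0,0,0],"fingers":1},{"dp":[0,0,0],"turn":[0,0,0.5],"fingers":1},{"dp":[0,0,0],"turn":[0,0,0.8],"fingers":1},{"dp":[0,0,0],"turn":[0,0,0.8],"fingers":1},{"dp":[0,0,0],"turn":[0,0,0.8],"fingers":1}])

```text
clock: 23.73
eef_pos: [618.0, 35.6, 147.7]
tcp_rot: [3.141, 0.0, 2.344]
contact_force: [-0.9, 1.2, -1.4]
opening: 0.258
grasp_force: 39.3
```

```bash
python3 - <<'E'
from h import *
print(r.sense()["opening"]); go(427.9,325.6,140,98.9)
E
```

```text
0.25845034896922875
now [618.   35.6 147.7] yaw 134.3 | turn wz 5.9 | dp [ 7.899 -3.573  0.194]
```

>>> play_rows(rows=[{"dp":[0,0,0],"turn":[0,0,0.9],"fingers":1},{"dp":[0,0,0],"turn":[0,0,0.9],"fingers":1},{"dp":[0,0,0],"turn":[0,0,0.9],"fingers":1},{"dp":[0,0,0],"turn":[0,0,0.9],"fingers":1},{"dp":[0,0,0],"turn":[0,0,0.9],"fingers":1}])

```text
clock: 24.15
eef_pos: [617.9, 35.6, 147.5]
tcp_rot: [-3.142, 0.0, 1.872]
contact_force: [-0.3, 0.4, -0.4]
opening: 0.262
grasp_force: 39.3
```

>>> play_rows(rows=[{"dp":[0,0,0],"turn":[0,0,0.9],"fingers":1},{"dp":[0,0,0],"turn":[0,0,0.5],"fingers":1},{"dp":[0.4,-0.18,0],"turn":[0,0,0],"fingers":1},{"dp":[0.7,-0.32,0],"turn":[0,0,0],"fingers":1},{"dp":[0.7,-0.32,0],"turn":[0,0,0],"fingers":1}])

```text
clock: 24.57
eef_pos: [573.4, 102.1, 147.2]
tcp_rot: [-3.141, -0.0, 1.73]
contact_force: [0.4, 0.6, -0.9]
opening: 0.262
grasp_force: 39.3
```

>>> play_rows(rows=[{"dp":[0.7,-0.32,0],"turn":[0,0,0],"fingers":1},{"dp":[0.7,-0.32,0],"turn":[0,0,0],"fingers":1},{"dp":[0.7,-0.32,0],"turn":[0,0,0],"fingers":1},{"dp":[0.7,-0.32,0],"turn":[0,0,0],"fingers":1},{"dp":[0.7,-0.32,0],"turn":[0,0,0],"fingers":1}])

```text
clock: 24.98
eef_pos: [487.1, 230.9, 147.4]
tcp_rot: [-3.142, -0.0, 1.732]
contact_force: [0.1, 0.4, -0.3]
opening: 0.265
grasp_force: 39.3
```

>>> play_rows(rows=[{"dp":[0.7,-0.32,0],"turn":[0,0,0],"fingers":1},{"dp":[0.7,-0.32,0],"turn":[0,0,0],"fingers":1},{"dp":[0.7,-0.32,0.3],"turn":[0,0,0],"fingers":1},{"dp":[0.47,-0.19,0.5],"turn":[0,0,0],"fingers":1},{"dp":[0,0,0.6],"turn":[0,0,0],"fingers":1}])

```text
clock: 25.4
eef_pos: [425.5, 327.5, 92.0]
tcp_rot: [3.139, -0.003, 1.734]
contact_force: [0.7, 0.1, -1.0]
opening: 0.264
grasp_force: 39.3
```

>>> play_rows(rows=[{"dp":[0,0,0.4],"turn":[0,0,0],"fingers":1},{"dp":[0,0,0.2],"turn":[0,0,0],"fingers":1},{"dp":[0,0,0],"turn":[0,0,0],"fingers":1},{"dp":[0,0,0],"turn":[0,0,0],"fingers":1},{"dp":[0,0,0],"turn":[0,0,0],"fingers":1}])

```text
clock: 25.82
eef_pos: [427.7, 324.0, 68.0]
tcp_rot: [3.14, -0.001, 1.73]
contact_force: [0.9, -0.4, -0.5]
opening: 0.265
grasp_force: 39.3
```

>>> play_rows(rows=[{"dp":[0,0,0],"turn":[0,0,0],"fingers":1},{"dp":[0,0,0],"turn":[0,0,0],"fingers":1},{"dp":[0,0,0],"turn":[0,0,0],"fingers":1}])

```text
clock: 26.07
eef_pos: [427.6, 323.8, 67.6]
tcp_rot: [3.141, -0.001, 1.73]
contact_force: [2.2, 0.5, -1.2]
opening: 0.262
grasp_force: 39.3
```

```bash
python3 - <<'E'
from h import *
go(428.1,324.7,18.3,98.9); grab("wrist","w12")
E
```

```text
now [427.6 323.8  67.6] yaw 99.1 | turn wz 0.04 | dp [0.019 0.017 1.233]
```

View pics/w12.png

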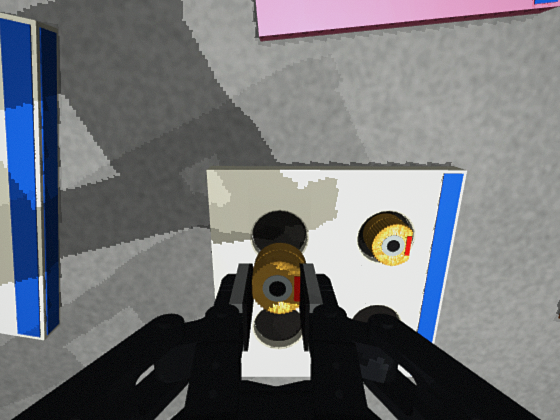

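Nest2 is at (279,233), directly ahead of the held bushing, and the first bushing stands at (393,245) with its stripe to the blue edge. I'll lower it.

>>> play_rows(rows=[{"dp":[0.02,0.02,0.3],"turn":[0,0,0.04],"fingers":1},{"dp":[0,0,0.4],"turn":[0,0,0],"fingers":1},{"dp":[0,0,0.3],"turn":[0,0,0],"fingers":1},{"dp":[0,0,0.1],"turn":[0,0,0],"fingers":1},{"dp":[0,0,0],"turn":[0,0,0],"fingers":1}])

```text
clock: 26.53
eef_pos: [426.8, 323.9, 21.2]
tcp_rot: [-3.139, 0.001, 1.726]
contact_force: [0.0, -0.1, -0.7]
opening: 0.266
grasp_force: 39.3
```

>>> play_rows(rows=[{"dp":[0,0,0.05],"turn":[0,0,0],"fingers":1},{"dp":[0,0,0.03],"turn":[0,0,0],"fingers":1},{"dp":[0,0,0],"turn":[0,0,0],"fingers":1},{"dp":[0,0,0],"turn":[0,0,0],"fingers":1},{"dp":[0,0,0],"turn":[0,0,0],"fingers":1}])

```text
clock: 26.95
eef_pos: [428.0, 324.8, 20.1]
tcp_rot: [3.141, -0.0, 1.726]
contact_force: [0.4, -0.5, -0.3]
opening: 0.262
grasp_force: 39.3
```

>>> play_rows(rows=[{"dp":[0,0,0.02],"turn":[0,0,0],"fingers":1},{"dp":[0,0,0.01],"turn":[0,0,0],"fingers":1},{"dp":[0,0,0],"turn":[0,0,0],"fingers":1}])

```text
clock: 27.2
eef_pos: [427.9, 324.7, 18.6]
tcp_rot: [3.141, -0.0, 1.726]
contact_force: [0.2, 0.7, -0.1]
opening: 0.265
grasp_force: 39.4
```

>>> play_rows(rows=[{"dp":[0,0,0.02],"turn":[0,0,0],"fingers":1},{"dp":[0,0,0],"turn":[0,0,0],"fingers":1},{"dp":[0,0,0],"turn":[0,0,0],"fingers":0.72},{"dp":[0,0,0],"turn":[0,0,0],"fingers":0.66},{"dp":[0,0,0],"turn":[0,0,0],"fingers":0.58}])

```text
clock: 27.62
eef_pos: [427.8, 324.7, 17.7]
tcp_rot: [3.141, -0.0, 1.726]
contact_force: [0.3, -0.1, -0.7]
opening: 0.418
grasp_force: 0.0
```

>>> play_rows(rows=[{"dp":[0,0,0],"turn":[0,0,0],"fingers":0.58},{"dp":[0,0,-0.3],"turn":[0,0,0],"fingers":0.58},{"dp":[0,0,-0.6],"turn":[0,0,0],"fingers":0.58},{"dp":[0,0,-0.7],"turn":[0,0,0],"fingers":0.5},{"dp":[0,0,-0.7],"turn":[0,0,0],"fingers":0.5}])

```text
clock: 28.03
eef_pos: [427.3, 324.3, 111.0]
tcp_rot: [-3.141, 0.001, 1.726]
contact_force: [0.1, 0.6, 0.4]
opening: 0.499
grasp_force: 0.0
```

>>> play_rows(rows=[{"dp":[0,0,-0.7],"turn":[0,0,0],"fingers":0.5},{"dp":[0,0,0],"turn":[0,0,0],"fingers":0.5},{"dp":[0,0,0],"turn":[0,0,0],"fingers":0.5},{"dp":[0,0,0],"turn":[0,0,0],"fingers":0.5},{"dp":[0,0,0],"turn":[0,0,0],"fingers":0.5}])

```text
clock: 28.45
eef_pos: [427.0, 324.1, 136.8]
tcp_rot: [-3.14, 0.001, 1.726]
contact_force: [-0.5, 0.2, 0.2]
opening: 0.496
grasp_force: 0.0
```

```bash
python3 - <<'E'
from h import *
f=r.grab_frame("wrist");bush(f,28);go(568.5,30,110,9)
E
```

```text
px [364.7 211.4] c [498.9 335.7] markdist 9.1 yaw mark 10.5 stripe 8.3
px [278.6 211. ] c [429.  325.1] markdist 9.4 yaw mark 8.8 stripe 9.7
now [427.  324.1 136.6] yaw 98.9 | turn wz 14.98 | dp [2.344 7.815 0.665]
```

Two placed well. Now I'll fetch the empty carrier.

>>> play_rows(rows=[{"dp":[0,0,0],"turn":[0,0,0.9],"fingers":0.5},{"dp":[0,0,0],"turn":[0,0,1],"fingers":0.5},{"dp":[0,0,0],"turn":[0,0,1],"fingers":0.5},{"dp":[0,0,0],"turn":[0,0,1],"fingers":0.5},{"dp":[0,0,0],"turn":[0,0,1],"fingers":0.5}])

```text
clock: 28.92
eef_pos: [427.1, 324.2, 136.4]
tcp_rot: [-3.14, 0.002, 1.208]
contact_force: [-0.8, -0.1, -0.8]
opening: 0.499
grasp_force: 0.0
```

>>> play_rows(rows=[{"dp":[0,0,0],"turn":[0,0,1],"fingers":0.5},{"dp":[0,0,0],"turn":[0,0,1],"fingers":0.5},{"dp":[0,0,0],"turn":[0,0,1],"fingers":0.5},{"dp":[0,0,0],"turn":[0,0,1],"fingers":0.5},{"dp":[0,0,0],"turn":[0,0,1],"fingers":0.5}])

```text
clock: 29.33
eef_pos: [427.2, 324.2, 136.4]
tcp_rot: [-3.141, 0.002, 0.684]
contact_force: [0.1, 0.2, 0.8]
opening: 0.502
grasp_force: 0.0
```

>>> play_rows(rows=[{"dp":[0,0,0],"turn":[0,0,1],"fingers":0.5},{"dp":[0,0,0],"turn":[0,0,1],"fingers":0.5},{"dp":[0,0,0],"turn":[0,0,1],"fingers":0.5},{"dp":[0,0,0],"turn":[0,0,1],"fingers":0.5},{"dp":[0,0,0],"turn":[0,0,1],"fingers":0.5}])

```text
clock: 29.75
eef_pos: [427.1, 324.2, 136.4]
tcp_rot: [3.14, 0.002, 0.161]
contact_force: [0.3, -0.1, 0.4]
opening: 0.498
grasp_force: 0.0
```

>>> play_rows(rows=[{"dp":[0.2,0.6,0],"turn":[0,0,0.08],"fingers":0.5},{"dp":[0.22,0.74,0],"turn":[0,0,0],"fingers":0.5},{"dp":[0.22,0.74,0],"turn":[0,0,0],"fingers":0.5},{"dp":[0.22,0.74,0],"turn":[0,0,0],"fingers":0.5},{"dp":[0.22,0.74,0],"turn":[0,0,0],"fingers":0.5}])

```text
clock: 30.17
eef_pos: [492.7, 189.4, 136.5]
tcp_rot: [3.141, 0.002, 0.158]
contact_force: [0.3, 0.1, 0.2]
opening: 0.501
grasp_force: 0.0
```

>>> play_rows(rows=[{"dp":[0.22,0.74,0],"turn":[0,0,0],"fingers":0.5},{"dp":[0.22,0.74,0],"turn":[0,0,0],"fingers":0.5},{"dp":[0.22,0.74,0],"turn":[0,0,0],"fingers":0.5},{"dp":[0.22,0.74,0],"turn":[0,0,0],"fingers":0.5},{"dp":[0.22,0.74,0],"turn":[0,0,0],"fingers":0.5}])

```text
clock: 30.58
eef_pos: [559.4, 50.0, 136.5]
tcp_rot: [-3.141, 0.002, 0.157]
contact_force: [0.7, 0.5, 0.5]
opening: 0.499
grasp_force: 0.0
```

>>> play_rows(rows=[{"dp":[0.16,0.55,0.4],"turn":[0,0,0],"fingers":0.5},{"dp":[0,0,0.2],"turn":[0,0,0],"fingers":0.5},{"dp":[0,0,0],"turn":[0,0,0],"fingers":0.5},{"dp":[0,0,0],"turn":[0,0,0],"fingers":0.5},{"dp":[0,0,0],"turn":[0,0,0],"fingers":0.5}])

```text
clock: 31.0
eef_pos: [568.7, 31.8, 113.4]
tcp_rot: [-3.141, 0.001, 0.158]
contact_force: [0.5, -0.9, -0.2]
opening: 0.5
grasp_force: 0.0
```

>>> play_rows(rows=[{"dp":[0,0,0],"turn":[0,0,0],"fingers":0.5},{"dp":[0,0,0],"turn":[0,0,0],"fingers":0.5},{"dp":[0,0,0],"turn":[0,0,0],"fingers":0.5}])

```text
clock: 31.25
eef_pos: [569.5, 31.6, 114.2]
tcp_rot: [3.142, -0.001, 0.159]
contact_force: [0.2, 0.3, 0.7]
opening: 0.499
grasp_force: 0.0
```

```bash
python3 - <<'E'
from h import *
f=r.grab_frame("wrist")
for c,a in whites(f,150,(300,1200)):
  w=ray(f,c,68)[0]
  if abs(w[0]-568)<30 and abs(w[1]-30)<30: print(c,a,w.round(1))
go(568.5,30,52,9)
t=r.grab_frame("top");cv2.imwrite("pics/t13.png",cv2.resize(t["pixels"][120:260,120:500,::-1],None,fx=2,fy=2))
E
```

```text
[277.1 237.2] 322 [572.9  30.9]
now [569.5  31.5 114.1] yaw 9.1 | turn wz 0.01 | dp [-0.03   0.032  1.553]
```

View pics/t13.png

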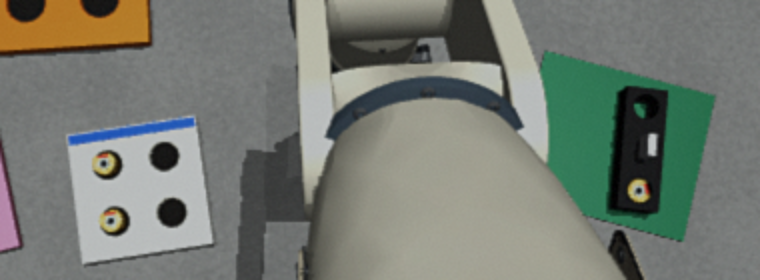

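The top view shows two bushings seated in the tray with stripes to the blue edge; the second carrier is still on the mat. I'll grip the empty carrier.

>>> play_rows(rows=[{"dp":[0,0.03,0.5],"turn":[0,0,0],"fingers":0.5},{"dp":[0,0,0.5],"turn":[0,0,0],"fingers":0.5},{"dp":[0,0,0.4],"turn":[0,0,0],"fingers":0.5},{"dp":[0,0,0.13],"turn":[0,0,0],"fingers":0.5},{"dp":[0,0,0],"turn":[0,0,0],"fingers":0.5}])

```text
clock: 31.77
eef_pos: [568.6, 29.8, 51.3]
tcp_rot: [-3.141, 0.002, 0.158]
contact_force: [-0.5, -0.1, -0.1]
opening: 0.497
grasp_force: 0.0
```

>>> play_rows(rows=[{"dp":[0,0,0],"turn":[0,0,0],"fingers":1},{"dp":[0,0,0],"turn":[0,0,0],"fingers":1},{"dp":[0,0,0],"turn":[0,0,0],"fingers":1},{"dp":[0,0,0],"turn":[0,0,0],"fingers":1},{"dp":[0,0,0],"turn":[0,0,0],"fingers":1}], force=80)

```text
clock: 32.18
eef_pos: [570.4, 29.9, 53.5]
tcp_rot: [3.142, -0.002, 0.157]
contact_force: [-0.1, 2.1, 5.0]
opening: 0.09
grasp_force: 80.5
```

>>> play_rows(rows=[{"dp":[0,0,-0.15],"turn":[0,0,0],"fingers":1},{"dp":[0,0,-0.3],"turn":[0,0,0],"fingers":1},{"dp":[0,0,-0.5],"turn":[0,0,0],"fingers":1},{"dp":[0,0,-0.5],"turn":[0,0,0],"fingers":1},{"dp":[0,0,-0.5],"turn":[0,0,0],"fingers":1}])

```text
clock: 32.6
eef_pos: [569.1, 29.6, 131.8]
tcp_rot: [3.142, 0.001, 0.157]
contact_force: [1.1, -0.4, -2.9]
opening: 0.089
grasp_force: 79.3
```

```bash
python3 - <<'E'
from h import *
s=r.sense();print(s["opening"],s["grasp_force"],s["contact_force"])
c,sn=np.cos(np.radians(-15.3)),np.sin(np.radians(-15.3));u=np.array([c,sn]);v=np.array([-sn,c]);M=np.array([528.5,-290])
for n,p in (("L",(552,-247)),("R",(516.5,-343))): d=np.array(p)-M; print(n,(d@u).round(1),(d@v).round(1))
print("target", M+50*v); go(*(M+50*v),130,-15.3)
E
```

```text
0.0892268015531859 79.27605628967285 [ 1.11186057 -0.43498605 -2.9354992 ]
L 11.3 47.7
R 2.4 -54.3
target [ 541.6936525  -241.77212908]
now [569.1  29.6 131.8] yaw 9.0 | turn wz 4.05 | dp [1.13  6.725 0.046]
```

>>> play_rows(rows=[{"dp":[0,0,0],"turn":[0,0,0.75],"fingers":1},{"dp":[0,0,0],"turn":[0,0,0.9],"fingers":1},{"dp":[0,0,0],"turn":[0,0,0.9],"fingers":1},{"dp":[0,0,0],"turn":[0,0,0.8],"fingers":1},{"dp":[0,0,0],"turn":[0,0,0.7],"fingers":1}])

```text
clock: 33.02
eef_pos: [569.3, 29.6, 131.3]
tcp_rot: [3.141, 0.0, -0.271]
contact_force: [-0.2, -0.7, -3.5]
opening: 0.089
grasp_force: 79.3
```

>>> play_rows(rows=[{"dp":[0.08,0.4,0],"turn":[0,0,0],"fingers":1},{"dp":[0.12,0.65,0],"turn":[0,0,0],"fingers":1},{"dp":[0.12,0.75,0],"turn":[0,0,0],"fingers":1},{"dp":[0.13,0.75,0],"turn":[0,0,0],"fingers":1},{"dp":[0.13,0.75,0],"turn":[0,0,0],"fingers":1}])

```text
clock: 33.43
eef_pos: [556.6, -104.9, 131.3]
tcp_rot: [3.141, 0.0, -0.266]
contact_force: [-0.2, 0.9, -2.0]
opening: 0.089
grasp_force: 79.3
```

>>> play_rows(rows=[{"dp":[0.13,0.75,0],"turn":[0,0,0],"fingers":1},{"dp":[0.13,0.75,0],"turn":[0,0,0],"fingers":1},{"dp":[0.13,0.75,0],"turn":[0,0,0],"fingers":1},{"dp":[0.13,0.7,0],"turn":[0,0,0],"fingers":1},{"dp":[0.05,0.48,0],"turn":[0,0,0],"fingers":1}])

```text
clock: 33.85
eef_pos: [542.6, -244.7, 131.4]
tcp_rot: [3.141, -0.001, -0.268]
contact_force: [0.7, -0.1, -2.5]
opening: 0.092
grasp_force: 79.3
```

>>> play_rows(rows=[{"dp":[0,0,0],"turn":[0,0,0],"fingers":1},{"dp":[0,0,0],"turn":[0,0,0],"fingers":1},{"dp":[0,0,0],"turn":[0,0,0],"fingers":1},{"dp":[0,0,0],"turn":[0,0,0],"fingers":1},{"dp":[0,0,0],"turn":[0,0,0],"fingers":1}])

```text
clock: 34.27
eef_pos: [543.1, -241.0, 130.6]
tcp_rot: [-3.141, 0.0, -0.265]
contact_force: [0.9, 0.8, -1.8]
opening: 0.095
grasp_force: 79.3
```

```bash
python3 - <<'E'
from h import *
go(542.5,-242,44.5,-15.3); f=grab("wrist","w14");bush(f,31)
a=f["pixels"].astype(int)
for z in (90,118):
  print(z,ray(f,[[230,140]],z))
E
```

```text
now [ 543.1 -241.   130.6] yaw -15.2 | turn wz 0.01 | dp [-0.008  0.027  2.153]
px [375.5 279.3] c [ 465.5 -308.5] markdist 9.1 yaw mark -76.6 stripe -76.6
90 [[ 611.72843893 -233.64208103]]
118 [[ 613.18795458 -238.02635517]]
```

View pics/w14.png

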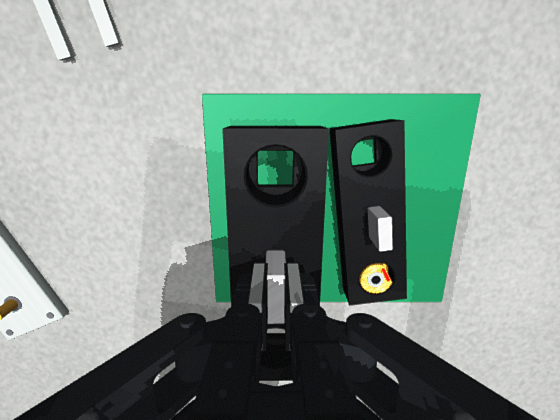

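The view shows the second carrier was knocked towards us: its bushing is now at (376,279) and its pocket at (370,155). I'll check the clearance before lowering.

```bash
python3 - <<'E'
from h import *
f=r.grab_frame("wrist")
b=ray(f,[375.5,279.3],31)[0];h=ray(f,[385,233],59)[0]
c4=ray(f,[[331,129],[404,121],[406,297],[350,303.5]],31)
c,sn=np.cos(np.radians(-15.3)),np.sin(np.radians(-15.3));u=np.array([c,sn]);v=np.array([-sn,c]);M=np.array([528.5,-290])
d=c4[0]+c4[1]-c4[2]-c4[3]; print("yaw",np.degrees(np.arctan2(d[1],d[0])),"ctr",c4.mean(0),"h",h,"b",b)
print(((c4-M)@np.c_[u,v]).round(1))
E
```

```text
yaw -6.566828215115543 ctr [ 518.56808178 -315.63867904] h [ 518.81604576 -316.129398  ] b [ 465.53527179 -308.5672096 ]
[[ 68.   10.3]
 [ 73.7 -42.3]
 [-73.2 -62.8]
 [-79.7 -14.6]]
```

>>> play_rows(rows=[{"dp":[0,-0.12,0.4],"turn":[0,0,0],"fingers":1},{"dp":[0,0,0.6],"turn":[0,0,0],"fingers":1},{"dp":[0,0,0.5],"turn":[0,0,0],"fingers":1},{"dp":[0,0,0.3],"turn":[0,0,0],"fingers":1},{"dp":[0,0,0.2],"turn":[0,0,0],"fingers":1}])

```text
clock: 34.78
eef_pos: [543.6, -236.7, 49.0]
tcp_rot: [-3.141, 0.002, -0.266]
contact_force: [0.4, -0.9, -3.6]
opening: 0.092
grasp_force: 79.3
```

>>> play_rows(rows=[{"dp":[0,0,0],"turn":[0,0,0],"fingers":1},{"dp":[0,0,0],"turn":[0,0,0],"fingers":1},{"dp":[0,0,0],"turn":[0,0,0],"fingers":1},{"dp":[0,0,0.05],"turn":[0,0,0],"fingers":1},{"dp":[0,0,0],"turn":[0,0,0],"fingers":1}])

```text
clock: 35.2
eef_pos: [544.8, -237.7, 49.2]
tcp_rot: [3.141, -0.001, -0.267]
contact_force: [-0.2, 0.1, -2.6]
opening: 0.085
grasp_force: 79.3
```

>>> play_rows(rows=[{"dp":[0,0,0.04],"turn":[0,0,0],"fingers":1},{"dp":[0,0,0.03],"turn":[0,0,0],"fingers":1},{"dp":[0,0,0],"turn":[0,0,0],"fingers":1},{"dp":[0,0,0],"turn":[0,0,0],"fingers":1}])

```text
clock: 35.53
eef_pos: [544.2, -237.5, 45.7]
tcp_rot: [-3.142, 0.0, -0.267]
contact_force: [-0.6, 0.2, -3.3]
opening: 0.091
grasp_force: 79.3
```

>>> play_rows(rows=[{"dp":[0,0,0.02],"turn":[0,0,0],"fingers":1},{"dp":[0,0,0.02],"turn":[0,0,0],"fingers":1},{"dp":[0,0,0],"turn":[0,0,0],"fingers":1},{"dp":[0,0,0],"turn":[0,0,0],"fingers":0.6},{"dp":[0,0,0],"turn":[0,0,0],"fingers":0.6}])

```text
clock: 35.95
eef_pos: [544.6, -237.6, 44.3]
tcp_rot: [3.141, -0.001, -0.267]
contact_force: [-0.2, 0.1, -0.1]
opening: 0.363
grasp_force: 0.0
```

>>> play_rows(rows=[{"dp":[0,0,0],"turn":[0,0,0],"fingers":0.6},{"dp":[0,0,0],"turn":[0,0,0],"fingers":0.6},{"dp":[0,0,-0.4],"turn":[0,0,0],"fingers":0.6},{"dp":[0,0,-0.6],"turn":[0,0,0],"fingers":0.6},{"dp":[0,0,-0.7],"turn":[0,0,0],"fingers":0.5}])

```text
clock: 36.37
eef_pos: [543.2, -237.0, 111.5]
tcp_rot: [-3.141, 0.003, -0.267]
contact_force: [-0.2, -0.3, -0.5]
opening: 0.493
grasp_force: 0.0
```

>>> play_rows(rows=[{"dp":[0,0,-0.2],"turn":[0,0,-0.7],"fingers":0.5},{"dp":[0,0,0],"turn":[0,0,-0.7],"fingers":0.5},{"dp":[0,0,0],"turn":[0,0,0],"fingers":0.5},{"dp":[0,0,0],"turn":[0,0,0],"fingers":0.5},{"dp":[0,0,0],"turn":[0,0,0],"fingers":0.5}])

```text
clock: 36.78
eef_pos: [543.9, -237.3, 119.5]
tcp_rot: [-3.141, 0.001, -0.122]
contact_force: [-0.4, -0.1, -0.1]
opening: 0.499
grasp_force: 0.0
```

```bash
python3 - <<'E'
from h import *
print(r.sense()["contact_force"].round(1));go(519,-316,115,-6.8);f=r.grab_frame("wrist");bush(f,31);print([ (c,a,ray(f,c,59).round(1)) for c,a in whites(f,150,(200,900))])
E
```

```text
[-0.4 -0.1 -0.1]
now [ 543.9 -237.3  119.5] yaw -7.0 | turn wz -0.03 | dp [-0.385  2.027  0.113]
px [372.  298.7] c [ 465.3 -308.7] markdist 9.2 yaw mark -74.8 stripe -75.3
[(array([274.6, 234.6]), np.int32(463), array([[ 543.3, -236.8]])), (array([391.7, 254.5]), np.int32(469), array([[ 518.5, -315.9]])), (array([372.6, 298.2]), np.int32(216), array([[ 484.9, -301.7]])), (array([228. , 365.7]), np.int32(415), array([[ 437.2, -186.5]])), (array([161.1, 397.7]), np.int32(565), array([[ 411.5, -126.3]])), (array([393.3, 404.1]), np.int32(878), array([[ 381. , -315.9]]))]
```

>>> play_rows(rows=[{"dp":[-0.1,0.5,0],"turn":[0,0,0.08],"fingers":0.5},{"dp":[-0.15,0.7,0],"turn":[0,0,0],"fingers":0.5},{"dp":[-0.1,0.5,0],"turn":[0,0,0],"fingers":0.5},{"dp":[-0.04,0.33,0],"turn":[0,0,0],"fingers":0.5},{"dp":[0,0,0],"turn":[0,0,0],"fingers":0.5}])

```text
clock: 37.25
eef_pos: [517.9, -318.1, 119.7]
tcp_rot: [3.141, 0.0, -0.131]
contact_force: [0.8, -0.0, 0.5]
opening: 0.498
grasp_force: 0.0
```

>>> play_rows(rows=[{"dp":[0,0,0],"turn":[0,0,0],"fingers":0.5},{"dp":[0,0,0],"turn":[0,0,0],"fingers":0.5},{"dp":[0,0,0],"turn":[0,0,0],"fingers":0.5},{"dp":[0,0,0],"turn":[0,0,0],"fingers":0.5},{"dp":[0,0,0],"turn":[0,0,0],"fingers":0.5}])

```text
clock: 37.67
eef_pos: [518.8, -315.3, 120.1]
tcp_rot: [-3.141, 0.0, -0.128]
contact_force: [-0.1, 0.3, -0.1]
opening: 0.498
grasp_force: 0.0
```

```bash
python3 - <<'E'
from h import *
f=grab("wrist","w15");bush(f,31);print([ (c,a,ray(f,c,59).round(1)) for c,a in whites(f,150,(200,900))][:3])
go(518,-315.7,43,-7.5)
E
```

```text
px [274.8 281.8] c [ 465.9 -308.1] markdist 9.2 yaw mark -76.7 stripe -75.1
[(array([153.9, 215. ]), np.int32(540), array([[ 542.4, -236.6]])), (array([275.9, 233. ]), np.int32(506), array([[ 519.2, -315.9]])), (array([225.8, 366.2]), np.int32(268), array([[ 411.8, -262. ]]))]
now [ 518.8 -315.5  120.1] yaw -7.3 | turn wz 0.03 | dp [-0.02   0.009  1.928]
```

Aligned: the handle is at (276,233), between the fingers. I'll descend, grip and lift.

>>> play_rows(rows=[{"dp":[0,0,0.5],"turn":[0,0,0.05],"fingers":0.5},{"dp":[0,0,0.6],"turn":[0,0,0],"fingers":0.5},{"dp":[0,0,0.5],"turn":[0,0,0],"fingers":0.5},{"dp":[0,0,0.3],"turn":[0,0,0],"fingers":0.5},{"dp":[0,0,0],"turn":[0,0,0],"fingers":0.5}])

```text
clock: 38.13
eef_pos: [517.1, -314.9, 41.6]
tcp_rot: [-3.14, 0.004, -0.133]
contact_force: [0.1, 1.3, 0.5]
opening: 0.5
grasp_force: 0.0
```

>>> play_rows(rows=[{"dp":[0,0,0],"turn":[0,0,0],"fingers":0.6},{"dp":[0,0,0],"turn":[0,0,0],"fingers":1},{"dp":[0,0,0],"turn":[0,0,0],"fingers":1},{"dp":[0,0,0],"turn":[0,0,0],"fingers":1},{"dp":[0,0,0],"turn":[0,0,0],"fingers":1}], force=80)

```text
clock: 38.55
eef_pos: [519.5, -316.4, 45.4]
tcp_rot: [3.141, -0.002, -0.134]
contact_force: [-0.0, 2.0, 6.0]
opening: 0.091
grasp_force: 78.9
```

>>> play_rows(rows=[{"dp":[0,0,0],"turn":[0,0,0],"fingers":1},{"dp":[0,0,0],"turn":[0,0,0],"fingers":1},{"dp":[0,0,0],"turn":[0,0,0],"fingers":1}])

```text
clock: 38.8
eef_pos: [519.5, -316.4, 45.3]
tcp_rot: [3.141, -0.002, -0.134]
contact_force: [-0.1, 1.1, 6.2]
opening: 0.091
grasp_force: 79.0
```

>>> play_rows(rows=[{"dp":[0,0,-0.15],"turn":[0,0,0],"fingers":1},{"dp":[0,0,-0.3],"turn":[0,0,0],"fingers":1},{"dp":[0,0,-0.6],"turn":[0,0,0],"fingers":1},{"dp":[0,0,-0.7],"turn":[0,0,0],"fingers":1},{"dp":[0,0,-0.5],"turn":[0,0,0],"fingers":1}])

```text
clock: 39.22
eef_pos: [518.8, -316.3, 136.7]
tcp_rot: [3.141, -0.001, -0.134]
contact_force: [0.9, -0.5, -2.4]
opening: 0.092
grasp_force: 78.4
```

```bash
python3 - <<'E'
from h import *
s=r.sense();print(s["opening"],s["grasp_force"],s["contact_force"]);go(400,5,136,9)
E
```

```text
0.0918703879067554 78.40144872665405 [ 0.93349119 -0.49265793 -2.37048988]
now [ 518.8 -316.3  136.7] yaw -7.7 | turn wz -2.78 | dp [-1.676 -8.398  0.018]
```

>>> play_rows(rows=[{"dp":[0,0,0],"turn":[0,0,-0.7],"fingers":1},{"dp":[0,0,0],"turn":[0,0,-0.7],"fingers":1},{"dp":[0,0,0],"turn":[0,0,-0.7],"fingers":1},{"dp":[0,0,0],"turn":[0,0,-0.68],"fingers":1},{"dp":[0.12,-0.4,0],"turn":[0,0,0],"fingers":1}])

```text
clock: 39.63
eef_pos: [520.7, -301.5, 135.2]
tcp_rot: [3.14, -0.001, 0.161]
contact_force: [-0.1, 0.4, -2.7]
opening: 0.091
grasp_force: 78.5
```

>>> play_rows(rows=[{"dp":[0.2,-0.65,0],"turn":[0,0,0],"fingers":1},{"dp":[0.23,-0.75,0],"turn":[0,0,0],"fingers":1},{"dp":[0.24,-0.75,0],"turn":[0,0,0],"fingers":1},{"dp":[0.24,-0.75,0],"turn":[0,0,0],"fingers":1},{"dp":[0.24,-0.75,0],"turn":[0,0,0],"fingers":1}])

```text
clock: 40.05
eef_pos: [543.1, -146.8, 134.9]
tcp_rot: [3.141, -0.0, 0.157]
contact_force: [-0.0, 0.1, -2.6]
opening: 0.093
grasp_force: 78.5
```

>>> play_rows(rows=[{"dp":[0.24,-0.75,0],"turn":[0,0,0],"fingers":1},{"dp":[0.24,-0.75,0],"turn":[0,0,0],"fingers":1},{"dp":[0.24,-0.75,0],"turn":[0,0,0],"fingers":1},{"dp":[0.24,-0.75,0],"turn":[0,0,0],"fingers":1},{"dp":[0.23,-0.7,0],"turn":[0,0,0],"fingers":1}])

```text
clock: 40.47
eef_pos: [567.0, 7.2, 135.0]
tcp_rot: [3.142, -0.0, 0.158]
contact_force: [0.5, -0.1, -2.8]
opening: 0.091
grasp_force: 78.5
```

>>> play_rows(rows=[{"dp":[0.23,-0.6,0],"turn":[0,0,0],"fingers":1},{"dp":[0.17,0,0.4],"turn":[0,0,0],"fingers":1},{"dp":[0,0,0.5],"turn":[0,0,0],"fingers":1},{"dp":[0,0,0.2],"turn":[0,0,0],"fingers":1},{"dp":[0,0,0],"turn":[0,0,0],"fingers":1}])

```text
clock: 40.88
eef_pos: [577.3, 31.7, 88.6]
tcp_rot: [-3.141, 0.004, 0.158]
contact_force: [-0.7, -0.1, -3.1]
opening: 0.089
grasp_force: 78.6
```

>>> play_rows(rows=[{"dp":[0,0,0],"turn":[0,0,0],"fingers":1},{"dp":[0,0,0],"turn":[0,0,0],"fingers":1},{"dp":[0,0,0],"turn":[0,0,0],"fingers":1},{"dp":[0,0,0],"turn":[0,0,0],"fingers":1},{"dp":[0,0,0],"turn":[0,0,0],"fingers":1}])

```text
clock: 41.3
eef_pos: [579.6, 31.6, 90.8]
tcp_rot: [3.142, -0.001, 0.157]
contact_force: [-0.2, 0.1, -3.1]
opening: 0.094
grasp_force: 78.6
```

```bash
python3 - <<'E'
from h import *
go(570,30,54.3,9);f=r.grab_frame("wrist")
cv2.imwrite("pics/w16.png",f["pixels"][60:420,120:460,::-1])
c,s=np.cos(np.radians(9)),np.sin(np.radians(9))
zt=r.sense()["eef_pos"][2]-42.3+28
print("pred far pin top px",proj(f,[[569.6+52*c,29.9+52*s,32]]),"far edge px",proj(f,[[569.6+75*c-25*s*k,29.9+75*s+25*c*k,zt] for k in(-1,1)]))
E
```

```text
now [579.6  31.6  90.8] yaw 9.0 | turn wz 0.0 | dp [-0.242  0.002  0.912]
pred far pin top px [[275.30547306 173.22785904]] far edge px [[327.25969566 143.41897152]
 [223.31688455 143.48016363]]
```

View pics/w16.png

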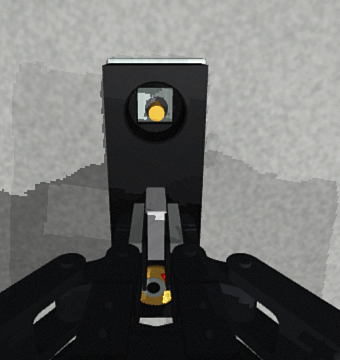

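The pin top, seen through the empty pocket at (276,173), matches the prediction exactly. The carrier is about 10 mm too far forward, so I'll back it off.

>>> play_rows(rows=[{"dp":[-0.14,0,0],"turn":[0,0,0],"fingers":1},{"dp":[-0.1,0,0],"turn":[0,0,0],"fingers":1},{"dp":[0,0,0],"turn":[0,0,0],"fingers":1},{"dp":[0,0,0],"turn":[0,0,0],"fingers":1},{"dp":[0,0,0],"turn":[0,0,0],"fingers":1}])

```text
clock: 41.77
eef_pos: [569.7, 30.2, 90.2]
tcp_rot: [3.142, -0.0, 0.157]
contact_force: [-0.1, -0.7, -3.8]
opening: 0.095
grasp_force: 78.6
```

```bash
python3 - <<'E'
from h import *
go(570,30,54.3,9);f=r.grab_frame("wrist")
a=f["pixels"].astype(int).sum(2)
for c in (235,260,290,315): 
  col=a[90:200,c]; print(c,[90+i for i in np.nonzero(np.diff((col<110).astype(int)))[0][:3]])
zt=r.sense()["eef_pos"][2]-42.3+28
c,s=np.cos(np.radians(9)),np.sin(np.radians(9))
print(proj(f,[[569.6+75*c,29.9+75*s,zt]]),proj(f,[[569.6+73*c,29.9+73*s,zt]]))
E
```

```text
now [569.7  30.2  90.2] yaw 9.0 | turn wz 0.0 | dp [0.006 0.007 0.896]
235 [np.int64(123), np.int64(125), np.int64(157)]
260 [np.int64(123), np.int64(125), np.int64(144)]
290 [np.int64(123), np.int64(125), np.int64(144)]
315 [np.int64(123), np.int64(124), np.int64(161)]
[[275.8544203  122.06263795]] [[275.85369347 126.46481479]]
```

>>> play_rows(rows=[{"dp":[0.02,0,0.2],"turn":[0,0,0],"fingers":1},{"dp":[0,0,0.2],"turn":[0,0,0],"fingers":1},{"dp":[0,0,0.2],"turn":[0,0,0],"fingers":1},{"dp":[0,0,0.1],"turn":[0,0,0],"fingers":1},{"dp":[0,0,0],"turn":[0,0,0],"fingers":1}])

```text
clock: 42.23
eef_pos: [569.6, 30.4, 60.5]
tcp_rot: [-3.141, 0.002, 0.158]
contact_force: [-0.3, 0.2, -1.7]
opening: 0.09
grasp_force: 78.6
```

>>> play_rows(rows=[{"dp":[0,0,0.1],"turn":[0,0,0],"fingers":1},{"dp":[0,0,0.03],"turn":[0,0,0],"fingers":1},{"dp":[0,0,0],"turn":[0,0,0],"fingers":1},{"dp":[0,0,0],"turn":[0,0,0],"fingers":1},{"dp":[0,0,0],"turn":[0,0,0],"fingers":1}])

```text
clock: 42.65
eef_pos: [570.6, 30.4, 57.1]
tcp_rot: [3.142, -0.0, 0.158]
contact_force: [-0.2, -0.3, -2.4]
opening: 0.091
grasp_force: 78.6
```

>>> play_rows(rows=[{"dp":[0,0,0.03],"turn":[0,0,0],"fingers":1},{"dp":[0,0,0.03],"turn":[0,0,0],"fingers":1},{"dp":[0,0,0.03],"turn":[0,0,0],"fingers":1},{"dp":[0,0,0],"turn":[0,0,0],"fingers":1},{"dp":[0,0,0],"turn":[0,0,0],"fingers":1}])

```text
clock: 43.07
eef_pos: [570.6, 30.7, 54.3]
tcp_rot: [-3.141, -0.0, 0.157]
contact_force: [-3.9, 1.8, 10.6]
opening: 0.092
grasp_force: 80.3
```

>>> play_rows(rows=[{"dp":[0,0,0.02],"turn":[0,0,0],"fingers":1},{"dp":[0,0,0],"turn":[0,0,0],"fingers":1},{"dp":[0,0,-0.04],"turn":[0,0,0],"fingers":0.6},{"dp":[0,0,0],"turn":[0,0,0],"fingers":0.6},{"dp":[0,0,0],"turn":[0,0,0],"fingers":0.5}])

```text
clock: 43.48
eef_pos: [570.8, 30.4, 54.3]
tcp_rot: [3.141, -0.001, 0.158]
contact_force: [-0.0, 0.0, -1.9]
opening: 0.491
grasp_force: 0.0
```

>>> play_rows(rows=[{"dp":[0,0,0],"turn":[0,0,0],"fingers":0.5},{"dp":[0,0,-0.4],"turn":[0,0,0],"fingers":0.5},{"dp":[0,0,-0.6],"turn":[0,0,0],"fingers":0.5},{"dp":[-0.4,0,-0.6],"turn":[0,0,0],"fingers":0.5},{"dp":[-0.5,0,-0.3],"turn":[0,0,0],"fingers":0.5}])

```text
clock: 43.9
eef_pos: [536.9, 24.8, 132.2]
tcp_rot: [3.141, -0.004, 0.158]
contact_force: [-0.1, 0.4, 1.0]
opening: 0.5
grasp_force: 0.0
```

>>> play_rows(rows=[{"dp":[-0.4,0,0],"turn":[0,0,0],"fingers":0.5},{"dp":[0,0,0],"turn":[0,0,0],"fingers":0.5},{"dp":[0,0,0],"turn":[0,0,0],"fingers":0.5},{"dp":[0,0,0],"turn":[0,0,0],"fingers":0.5},{"dp":[0,0,0],"turn":[0,0,0],"fingers":0.5}])

```text
clock: 44.32
eef_pos: [520.0, 22.3, 129.8]
tcp_rot: [3.142, -0.0, 0.158]
contact_force: [0.0, -0.3, 0.1]
opening: 0.498
grasp_force: 0.0
```

```bash
python3 - <<'E'
from h import *
f=r.grab_frame("wrist");cv2.imwrite("pics/w17.png",f["pixels"][:,:,::-1]);bush(f,54);print(r.sense()["eef_pos"],r.sense()["tcp_rot"])
E
```

```text
px [273.7 230.5] c [516.3  22.9] markdist 9.2 yaw mark -53.2 stripe -52.6
[519.83908609  22.33540023 129.66745717] [-3.14155887e+00  1.46101959e-04  1.57583562e-01]
```

>>> play_rows(rows=[{"dp":[0,0,0],"turn":[0,0,-0.9],"fingers":0.5},{"dp":[0,0,0],"turn":[0,0,-0.95],"fingers":0.5},{"dp":[0,0,0],"turn":[0,0,-0.95],"fingers":0.5},{"dp":[0,0,0],"turn":[0,0,-0.95],"fingers":0.5},{"dp":[0,0,0],"turn":[0,0,-0.92],"fingers":0.5}])

```text
clock: 44.78
eef_pos: [519.6, 22.3, 129.6]
tcp_rot: [-3.141, 0.0, 0.652]
contact_force: [0.1, -0.9, 0.1]
opening: 0.494
grasp_force: 0.0
```

>>> play_rows(rows=[{"dp":[-0.06,-0.12,0.15],"turn":[0,0,0],"fingers":0.5},{"dp":[0,0,0],"turn":[0,0,0],"fingers":0.5},{"dp":[0,0,0],"turn":[0,0,0],"fingers":0.5},{"dp":[0,0,0],"turn":[0,0,0],"fingers":0.5},{"dp":[0,0,0],"turn":[0,0,0],"fingers":0.5}])

```text
clock: 45.2
eef_pos: [514.5, 24.7, 124.1]
tcp_rot: [3.142, -0.0, 0.645]
contact_force: [0.2, -1.0, -0.2]
opening: 0.499
grasp_force: 0.0
```

```bash
python3 - <<'E'
from h import *
f=r.grab_frame("wrist");bush(f,54);go(515.1,24.5,43.6,37)
E
```

```text
px [279.2 228.3] c [516.3  22.6] markdist 9.4 yaw mark -51.9 stripe -52.1
now [514.5  24.6 124.1] yaw 37.0 | turn wz -0.0 | dp [0.01  0.012 2.012]
```

>>> play_rows(rows=[{"dp":[0.01,0.01,0.5],"turn":[0,0,-0.13],"fingers":0.5},{"dp":[0,0,0.5],"turn":[0,0,0],"fingers":0.5},{"dp":[0,0,0.5],"turn":[0,0,0],"fingers":0.5},{"dp":[0,0,0.3],"turn":[0,0,0],"fingers":0.5},{"dp":[0,0,0.2],"turn":[0,0,0],"fingers":0.5}])

```text
clock: 45.67
eef_pos: [514.4, 24.5, 42.8]
tcp_rot: [-3.141, 0.001, 0.659]
contact_force: [-0.1, -0.9, 0.6]
opening: 0.499
grasp_force: 0.0
```

>>> play_rows(rows=[{"dp":[0,0,0],"turn":[0,0,0],"fingers":0.5},{"dp":[0,0,0],"turn":[0,0,0],"fingers":0.6},{"dp":[0,0,0],"turn":[0,0,0],"fingers":0.65},{"dp":[0,0,0],"turn":[0,0,0],"fingers":0.7},{"dp":[0,0,0],"turn":[0,0,0],"fingers":0.9}], force=40)

```text
clock: 46.08
eef_pos: [515.8, 24.5, 45.1]
tcp_rot: [3.14, -0.001, 0.66]
contact_force: [-0.7, -1.6, 4.2]
opening: 0.264
grasp_force: 39.0
```

>>> play_rows(rows=[{"dp":[0,0,0],"turn":[0,0,0],"fingers":1},{"dp":[0,0,0],"turn":[0,0,0],"fingers":1},{"dp":[0,0,0],"turn":[0,0,0],"fingers":1}])

```text
clock: 46.33
eef_pos: [515.8, 24.5, 45.1]
tcp_rot: [3.14, -0.002, 0.66]
contact_force: [-0.3, -1.0, 7.1]
opening: 0.26
grasp_force: 39.2
```

>>> play_rows(rows=[{"dp":[0,0,-0.1],"turn":[0,0,0],"fingers":1},{"dp":[0,0,-0.2],"turn":[0,0,0],"fingers":1},{"dp":[0,0,-0.4],"turn":[0,0,0],"fingers":1},{"dp":[0,0,-0.7],"turn":[0,0,0],"fingers":1},{"dp":[0,0,-0.7],"turn":[0,0,0],"fingers":1}])

```text
clock: 46.75
eef_pos: [513.8, 24.5, 128.9]
tcp_rot: [-3.14, 0.002, 0.66]
contact_force: [0.5, 0.4, -0.9]
opening: 0.257
grasp_force: 39.2
```

>>> play_rows(rows=[{"dp":[0,0,-0.5],"turn":[0,0,-0.4],"fingers":1},{"dp":[0,0,0],"turn":[0,0,-0.8],"fingers":1},{"dp":[0,0,0],"turn":[0,0,-0.9],"fingers":1},{"dp":[0,0,0],"turn":[0,0,-0.9],"fingers":1},{"dp":[0,0,0],"turn":[0,0,-0.9],"fingers":1}])

```text
clock: 47.17
eef_pos: [514.7, 24.6, 148.9]
tcp_rot: [3.141, -0.0, 1.073]
contact_force: [-0.6, 0.8, -1.3]
opening: 0.264
grasp_force: 39.2
```

```bash
python3 - <<'E'
from h import *
print(r.sense()["opening"]); go(508,267,140,99)
E
```

```text
0.26395930726864386
now [514.7  24.6 148.9] yaw 61.5 | turn wz -6.25 | dp [6.012 0.783 0.223]
```

>>> play_rows(rows=[{"dp":[0,0,0],"turn":[0,0,-0.9],"fingers":1},{"dp":[0,0,0],"turn":[0,0,-0.9],"fingers":1},{"dp":[0,0,0],"turn":[0,0,-0.9],"fingers":1},{"dp":[0,0,0],"turn":[0,0,-0.9],"fingers":1},{"dp":[0,0,0],"turn":[0,0,-0.9],"fingers":1}])

```text
clock: 47.58
eef_pos: [514.6, 24.6, 148.7]
tcp_rot: [-3.142, -0.0, 1.544]
contact_force: [0.5, 0.6, -1.2]
opening: 0.261
grasp_force: 39.2
```

>>> play_rows(rows=[{"dp":[0,0,0],"turn":[0,0,-0.9],"fingers":1},{"dp":[0,0,0],"turn":[0,0,-0.85],"fingers":1},{"dp":[0.4,0.08,0],"turn":[0,0,0],"fingers":1},{"dp":[0.7,0.1,0],"turn":[0,0,0],"fingers":1},{"dp":[0.75,0.1,0],"turn":[0,0,0],"fingers":1}])

```text
clock: 48.0
eef_pos: [514.6, 99.5, 148.8]
tcp_rot: [3.141, 0.0, 1.721]
contact_force: [0.5, 0.8, -0.7]
opening: 0.261
grasp_force: 39.2
```

>>> play_rows(rows=[{"dp":[0.75,0.1,0],"turn":[0,0,0],"fingers":1},{"dp":[0.75,0.1,0],"turn":[0,0,0],"fingers":1},{"dp":[0.75,0.1,0],"turn":[0,0,0],"fingers":1},{"dp":[0.75,0.1,0],"turn":[0,0,0],"fingers":1},{"dp":[0.7,0.1,0],"turn":[0,0,0],"fingers":1}])

```text
clock: 48.42
eef_pos: [511.5, 250.4, 148.8]
tcp_rot: [3.142, -0.0, 1.723]
contact_force: [0.4, -0.1, -0.5]
opening: 0.262
grasp_force: 39.2
```

>>> play_rows(rows=[{"dp":[0.47,0,0.4],"turn":[0,0,0],"fingers":1},{"dp":[0,0,0.6],"turn":[0,0,0],"fingers":1},{"dp":[0,0,0.6],"turn":[0,0,0],"fingers":1},{"dp":[0,0,0.4],"turn":[0,0,0],"fingers":1},{"dp":[0,0,0],"turn":[0,0,0],"fingers":1}])

```text
clock: 48.83
eef_pos: [506.8, 266.4, 65.5]
tcp_rot: [-3.136, 0.002, 1.724]
contact_force: [-0.7, -0.4, -0.6]
opening: 0.263
grasp_force: 39.2
```

>>> play_rows(rows=[{"dp":[0,0,0],"turn":[0,0,0],"fingers":1},{"dp":[0,0,0],"turn":[0,0,0],"fingers":1},{"dp":[0,0,0],"turn":[0,0,0],"fingers":1},{"dp":[0,0,0],"turn":[0,0,0],"fingers":1},{"dp":[0,0,0],"turn":[0,0,0],"fingers":1}])

```text
clock: 49.25
eef_pos: [509.8, 267.5, 69.2]
tcp_rot: [3.14, -0.001, 1.723]
contact_force: [0.5, -1.0, 0.4]
opening: 0.261
grasp_force: 39.3
```

```bash
python3 - <<'E'
from h import *
go(507.9,267.2,19.1,99);f=r.grab_frame("wrist");bush(f,28)
E
```

```text
now [509.8 267.5  69.2] yaw 98.7 | turn wz -0.05 | dp [ 0.    -0.048  1.251]
px [146.7 129.9] c [428.5 325.4] markdist 9.2 yaw mark 9.9 stripe 10.1
px [274.4 129.7] c [498.5 336.2] markdist 9.2 yaw mark 9.2 stripe 9.6
```

>>> play_rows(rows=[{"dp":[0,-0.04,0.3],"turn":[0,0,-0.05],"fingers":1},{"dp":[0,0,0.4],"turn":[0,0,0],"fingers":1},{"dp":[0,0,0.3],"turn":[0,0,0],"fingers":1},{"dp":[0,0,0.1],"turn":[0,0,0],"fingers":1},{"dp":[0,0,0],"turn":[0,0,0],"fingers":1}])

```text
clock: 49.72
eef_pos: [506.5, 266.5, 22.4]
tcp_rot: [-3.139, 0.001, 1.728]
contact_force: [0.6, -0.1, 0.5]
opening: 0.264
grasp_force: 39.3
```

>>> play_rows(rows=[{"dp":[0,0,0.06],"turn":[0,0,0],"fingers":1},{"dp":[0,0,0.04],"turn":[0,0,0],"fingers":1},{"dp":[0,0,0],"turn":[0,0,0],"fingers":1},{"dp":[0,0,0],"turn":[0,0,0],"fingers":1},{"dp":[0,0,0],"turn":[0,0,0],"fingers":1}])

```text
clock: 50.13
eef_pos: [507.9, 267.2, 20.5]
tcp_rot: [3.141, -0.0, 1.728]
contact_force: [-0.4, -0.5, 0.2]
opening: 0.26
grasp_force: 39.3
```

>>> play_rows(rows=[{"dp":[0,0,0.02],"turn":[0,0,0],"fingers":1},{"dp":[0,0,0.01],"turn":[0,0,0],"fingers":1},{"dp":[0,0,0],"turn":[0,0,0],"fingers":1},{"dp":[0,0,0],"turn":[0,0,0],"fingers":1}])

```text
clock: 50.47
eef_pos: [508.0, 267.2, 19.5]
tcp_rot: [3.141, -0.0, 1.728]
contact_force: [-0.5, -0.7, 5.0]
opening: 0.26
grasp_force: 39.9
```

Touching the floor at 5 N. I'll release and return for the second carrier.

>>> play_rows(rows=[{"dp":[0,0,0],"turn":[0,0,0],"fingers":0.72},{"dp":[0,0,0],"turn":[0,0,0],"fingers":0.66},{"dp":[0,0,0],"turn":[0,0,0],"fingers":0.58},{"dp":[0,0,0],"turn":[0,0,0],"fingers":0.58},{"dp":[0,0,-0.3],"turn":[0,0,0],"fingers":0.58}])

```text
clock: 50.88
eef_pos: [506.1, 266.2, 29.3]
tcp_rot: [-3.138, 0.001, 1.728]
contact_force: [-1.7, 0.3, -0.6]
opening: 0.42
grasp_force: 0.0
```

>>> play_rows(rows=[{"dp":[0,0,-0.6],"turn":[0,0,0],"fingers":0.58},{"dp":[0,0,-0.7],"turn":[0,0,0],"fingers":0.5},{"dp":[0,0,-0.7],"turn":[0,0,0],"fingers":0.5},{"dp":[0,0,-0.7],"turn":[0,0,0],"fingers":0.5},{"dp":[0,0,0],"turn":[0,0,0],"fingers":0.5}])

```text
clock: 51.3
eef_pos: [510.5, 268.5, 145.1]
tcp_rot: [3.134, -0.003, 1.728]
contact_force: [1.2, 0.2, -0.3]
opening: 0.499
grasp_force: 0.0
```

>>> play_rows(rows=[{"dp":[0,0,0],"turn":[0,0,0],"fingers":0.5},{"dp":[0,0,0],"turn":[0,0,0],"fingers":0.5},{"dp":[0,0,0],"turn":[0,0,0],"fingers":0.5},{"dp":[0,0,0],"turn":[0,0,0],"fingers":0.5}])

```text
clock: 51.63
eef_pos: [506.9, 266.6, 137.8]
tcp_rot: [-3.14, 0.001, 1.728]
contact_force: [-1.0, 0.4, 1.2]
opening: 0.502
grasp_force: 0.0
```

```bash
python3 - <<'E'
from h import *
f=r.grab_frame("wrist");bush(f,28);go(569.5,30.4,115,9)
E
```

```text
px [547.5 412. ] c [819.3  95.1] markdist 14.2 yaw mark -32.5 stripe -78.4
px [279.  211.5] c [509.2 266.9] markdist 9.1 yaw mark 7.1 stripe 10.4
px [279.7 123.4] c [498.5 336.1] markdist 9.1 yaw mark 6.0 stripe 7.8
px [187.4 122.9] c [429.5 325.6] markdist 8.4 yaw mark 9.4 stripe 9.2
px [512.5 124.5] c [672.5 362.8] markdist 36.4 yaw mark -28.6 stripe 17.9
now [507.  266.7 137.8] yaw 99.0 | turn wz 15.0 | dp [0.62 6.08 0.57]
```

>>> play_rows(rows=[{"dp":[0,0,0],"turn":[0,0,1],"fingers":0.5},{"dp":[0,0,0],"turn":[0,0,1],"fingers":0.5},{"dp":[0,0,0],"turn":[0,0,1],"fingers":0.5},{"dp":[0,0,0],"turn":[0,0,1],"fingers":0.5},{"dp":[0,0,0],"turn":[0,0,1],"fingers":0.5}])

```text
clock: 52.1
eef_pos: [507.2, 266.8, 138.0]
tcp_rot: [-3.141, 0.001, 1.199]
contact_force: [-0.8, -0.7, 0.0]
opening: 0.5
grasp_force: 0.0
```

>>> play_rows(rows=[{"dp":[0,0,0],"turn":[0,0,1],"fingers":0.5},{"dp":[0,0,0],"turn":[0,0,1],"fingers":0.5},{"dp":[0,0,0],"turn":[0,0,1],"fingers":0.5},{"dp":[0,0,0],"turn":[0,0,1],"fingers":0.5},{"dp":[0,0,0],"turn":[0,0,1],"fingers":0.5}])

```text
clock: 52.52
eef_pos: [507.2, 266.8, 138.0]
tcp_rot: [-3.141, 0.002, 0.676]
contact_force: [0.3, -0.3, -0.0]
opening: 0.5
grasp_force: 0.0
```

>>> play_rows(rows=[{"dp":[0,0,0],"turn":[0,0,1],"fingers":0.5},{"dp":[0,0,0],"turn":[0,0,1],"fingers":0.5},{"dp":[0,0,0],"turn":[0,0,1],"fingers":0.5},{"dp":[0,0,0],"turn":[0,0,1],"fingers":0.5},{"dp":[0,0,0],"turn":[0,0,1],"fingers":0.5}])

```text
clock: 52.93
eef_pos: [507.2, 266.8, 138.0]
tcp_rot: [3.141, 0.001, 0.152]
contact_force: [0.3, -0.4, 0.0]
opening: 0.501
grasp_force: 0.0
```

>>> play_rows(rows=[{"dp":[0.04,0.5,0],"turn":[0,0,0],"fingers":0.5},{"dp":[0.07,0.7,0],"turn":[0,0,0],"fingers":0.5},{"dp":[0.07,0.75,0],"turn":[0,0,0],"fingers":0.5},{"dp":[0.08,0.75,0],"turn":[0,0,0],"fingers":0.5},{"dp":[0.08,0.75,0],"turn":[0,0,0],"fingers":0.5}])

```text
clock: 53.35
eef_pos: [542.4, 131.6, 138.1]
tcp_rot: [3.141, 0.001, 0.158]
contact_force: [0.7, -0.1, -0.0]
opening: 0.497
grasp_force: 0.0
```

>>> play_rows(rows=[{"dp":[0.08,0.75,0],"turn":[0,0,0],"fingers":0.5},{"dp":[0.08,0.75,0],"turn":[0,0,0],"fingers":0.5},{"dp":[0.08,0.7,0],"turn":[0,0,0],"fingers":0.5},{"dp":[0.06,0.43,0.5],"turn":[0,0,0],"fingers":0.5},{"dp":[0,0,0],"turn":[0,0,0],"fingers":0.5}])

```text
clock: 53.77
eef_pos: [570.1, 27.8, 115.9]
tcp_rot: [3.141, 0.004, 0.155]
contact_force: [-0.9, -1.3, -0.2]
opening: 0.503
grasp_force: 0.0
```

>>> play_rows(rows=[{"dp":[0,0,0],"turn":[0,0,0],"fingers":0.5},{"dp":[0,0,0],"turn":[0,0,0],"fingers":0.5},{"dp":[0,0,0],"turn":[0,0,0],"fingers":0.5},{"dp":[0,0,0],"turn":[0,0,0],"fingers":0.5},{"dp":[0,0,0],"turn":[0,0,0],"fingers":0.5}])

```text
clock: 54.18
eef_pos: [571.2, 31.8, 119.4]
tcp_rot: [3.142, -0.001, 0.159]
contact_force: [-0.6, -0.5, -0.4]
opening: 0.503
grasp_force: 0.0
```

```bash
python3 - <<'E'
from h import *
f=r.grab_frame("wrist");print([ (c,a,ray(f,c,68).round(1)) for c,a in whites(f,150,(200,900)) if 200<c[0]<350]);go(570.5,30.4,54,9)
E
```

```text
[(array([271.7, 156.4]), np.int32(215), array([[623.7,  42.3]])), (array([276.2, 235.5]), np.int32(324), array([[573.6,  31.5]])), (array([320.8, 356.6]), np.int32(570), array([[482.8, -16.8]]))]
now [571.1  31.6 119.3] yaw 9.1 | turn wz 0.01 | dp [-0.021  0.028  1.633]
```

>>> play_rows(rows=[{"dp":[-0.02,0.03,0.5],"turn":[0,0,0],"fingers":0.5},{"dp":[0,0,0.5],"turn":[0,0,0],"fingers":0.5},{"dp":[0,0,0.4],"turn":[0,0,0],"fingers":0.5},{"dp":[0,0,0.2],"turn":[0,0,0],"fingers":0.5},{"dp":[0,0,0],"turn":[0,0,0],"fingers":0.5}])

```text
clock: 54.65
eef_pos: [569.2, 29.8, 53.4]
tcp_rot: [-3.141, 0.003, 0.158]
contact_force: [0.1, -0.9, -0.2]
opening: 0.5
grasp_force: 0.0
```

>>> play_rows(rows=[{"dp":[0,0,0],"turn":[0,0,0],"fingers":0.7},{"dp":[0,0,0],"turn":[0,0,0],"fingers":1},{"dp":[0,0,0],"turn":[0,0,0],"fingers":1},{"dp":[0,0,0],"turn":[0,0,0],"fingers":1},{"dp":[0,0,0],"turn":[0,0,0],"fingers":1}], force=80)

```text
clock: 55.07
eef_pos: [571.2, 29.8, 55.9]
tcp_rot: [-3.142, -0.002, 0.157]
contact_force: [-0.1, 2.6, 5.1]
opening: 0.09
grasp_force: 80.8
```

>>> play_rows(rows=[{"dp":[0,0,0],"turn":[0,0,0],"fingers":1},{"dp":[0,0,0],"turn":[0,0,0],"fingers":1}])

```text
clock: 55.23
eef_pos: [571.2, 29.8, 55.8]
tcp_rot: [-3.141, -0.002, 0.157]
contact_force: [0.1, 2.4, 6.9]
opening: 0.091
grasp_force: 81.0
```

>>> play_rows(rows=[{"dp":[0,0,-0.15],"turn":[0,0,0],"fingers":1},{"dp":[0,0,-0.3],"turn":[0,0,0],"fingers":1},{"dp":[0,0,-0.5],"turn":[0,0,0],"fingers":1},{"dp":[0,0,-0.6],"turn":[0,0,0],"fingers":1},{"dp":[0,0,-0.6],"turn":[0,0,0],"fingers":1}])

```text
clock: 55.65
eef_pos: [569.8, 29.3, 142.2]
tcp_rot: [3.142, 0.001, 0.157]
contact_force: [0.9, 0.6, -1.9]
opening: 0.087
grasp_force: 79.8
```

>>> play_rows(rows=[{"dp":[0,0,0],"turn":[0,0,0.75],"fingers":1},{"dp":[0,0,0],"turn":[0,0,0.9],"fingers":1},{"dp":[0,0,0],"turn":[0,0,0.9],"fingers":1},{"dp":[0,0,0],"turn":[0,0,0.8],"fingers":1},{"dp":[0,0,0],"turn":[0,0,0.7],"fingers":1}])

```text
clock: 56.07
eef_pos: [570.2, 29.4, 141.7]
tcp_rot: [3.141, -0.0, -0.271]
contact_force: [-0.6, -0.2, -1.4]
opening: 0.089
grasp_force: 79.8
```

```bash
python3 - <<'E'
from h import *
s=r.sense();print(s["opening"],s["contact_force"].round(1));go(515.3,-340.3,44.7,-15.3)
E
```

```text
0.08870703943534027 [-0.6 -0.2 -1.4]
now [570.2  29.4 141.7] yaw -15.5 | turn wz -0.04 | dp [1.115 9.277 2.426]
```

>>> play_rows(rows=[{"dp":[0.08,0.4,0],"turn":[0,0,0],"fingers":1},{"dp":[0.09,0.65,0],"turn":[0,0,0],"fingers":1},{"dp":[0.09,0.75,0],"turn":[0,0,0],"fingers":1},{"dp":[0.09,0.75,0],"turn":[0,0,0],"fingers":1},{"dp":[0.09,0.75,0],"turn":[0,0,0],"fingers":1}])

```text
clock: 56.48
eef_pos: [552.1, -103.6, 141.7]
tcp_rot: [3.141, -0.0, -0.266]
contact_force: [1.3, 0.3, -2.7]
opening: 0.083
grasp_force: 79.8
```

>>> play_rows(rows=[{"dp":[0.09,0.75,0],"turn":[0,0,0],"fingers":1},{"dp":[0.09,0.75,0],"turn":[0,0,0],"fingers":1},{"dp":[0.09,0.75,0],"turn":[0,0,0],"fingers":1},{"dp":[0.09,0.75,0],"turn":[0,0,0],"fingers":1},{"dp":[0.09,0.75,0],"turn":[0,0,0],"fingers":1}])

```text
clock: 56.9
eef_pos: [529.8, -253.4, 141.7]
tcp_rot: [3.141, 0.0, -0.267]
contact_force: [0.3, 0.2, -2.8]
opening: 0.089
grasp_force: 79.8
```

>>> play_rows(rows=[{"dp":[0.09,0.75,0],"turn":[0,0,0],"fingers":1},{"dp":[0.09,0.75,0],"turn":[0,0,0],"fingers":1},{"dp":[0.04,0.5,0],"turn":[0,0,0],"fingers":1},{"dp":[0,0.23,0],"turn":[0,0,0],"fingers":1},{"dp":[0,0,0],"turn":[0,0,0],"fingers":1}])

```text
clock: 57.32
eef_pos: [514.7, -342.0, 141.4]
tcp_rot: [3.141, -0.0, -0.269]
contact_force: [-0.3, 1.0, -2.3]
opening: 0.091
grasp_force: 79.8
```

>>> play_rows(rows=[{"dp":[0,0,0],"turn":[0,0,0],"fingers":1},{"dp":[0,0,0],"turn":[0,0,0],"fingers":1},{"dp":[0,0,0],"turn":[0,0,0],"fingers":1},{"dp":[0,0,0],"turn":[0,0,0],"fingers":1}])

```text
clock: 57.65
eef_pos: [515.8, -339.1, 141.0]
tcp_rot: [-3.141, 0.0, -0.265]
contact_force: [0.1, 0.4, -1.8]
opening: 0.088
grasp_force: 79.8
```

```bash
python3 - <<'E'
from h import *
go(515.3,-340.3,46.8,-15.3);f=r.grab_frame("wrist")
cv2.imwrite("pics/w18.png",f["pixels"][:,:,::-1])
E
```

```text
now [ 515.8 -339.1  141. ] yaw -15.2 | turn wz 0.02 | dp [-0.003  0.033  2.354]
```

View pics/w18.png

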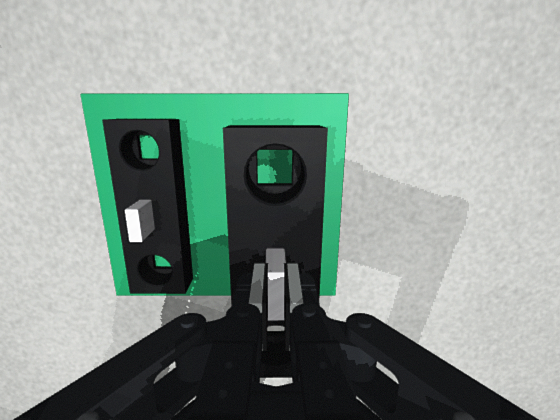

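Carrier A's near edge appears close to the mat's near edge, around row 293 against 296; I'll check the margin in millimetres.

```bash
python3 - <<'E'
from h import *
f=r.grab_frame("wrist")
m=ray(f,[[81,94],[349,93],[334,295],[116,296]],3);print("mat",m.round(1).tolist(),[np.hypot(*(m[i]-m[(i+1)%4])).round(1) for i in range(4)],m.mean(0))
M=m.mean(0);d=m[0]+m[1]-m[2]-m[3];yaw=np.arctan2(d[1],d[0]);u=np.array([np.cos(yaw),np.sin(yaw)]);v=np.array([-u[1],u[0]]);print(np.degrees(yaw))
a=ray(f,[[103,121],[180,119],[186,291],[129,294]],31)
print(((a-M)@np.c_[u,v]).round(1), "B tcp",((r.sense()["eef_pos"][:2]-M)@np.c_[u,v]).round(1))
E
```

```text
mat [[646.4, -210.3], [589.6, -421.9], [406.9, -370.8], [463.4, -159.3]] [np.float64(219.2), np.float64(189.7), np.float64(218.9), np.float64(189.9)] [ 526.57264377 -290.57211024]
-15.612198707092585
[[ 73.8  80.7]
 [ 75.6  22.4]
 [-72.7  29.9]
 [-76.1  81.6]] B tcp [  2.7 -50. ]
```

Carrier A is centred lengthwise with 19–29 mm margins, and B is at (2.7, −50) in mat axes. I'll lower B.

>>> play_rows(rows=[{"dp":[-0.05,0.03,0.4],"turn":[0,0,0],"fingers":1},{"dp":[0,0,0.6],"turn":[0,0,0],"fingers":1},{"dp":[0,0,0.6],"turn":[0,0,0],"fingers":1},{"dp":[0,0,0.4],"turn":[0,0,0],"fingers":1},{"dp":[0,0,0.2],"turn":[0,0,0],"fingers":1}])

```text
clock: 58.17
eef_pos: [512.2, -339.7, 50.6]
tcp_rot: [-3.141, 0.003, -0.266]
contact_force: [0.0, -0.2, -2.0]
opening: 0.087
grasp_force: 79.7
```

>>> play_rows(rows=[{"dp":[0,0,0],"turn":[0,0,0],"fingers":1},{"dp":[0,0,0],"turn":[0,0,0],"fingers":1},{"dp":[0,0,0],"turn":[0,0,0],"fingers":1},{"dp":[0,0,0.05],"turn":[0,0,0],"fingers":1},{"dp":[0,0,0],"turn":[0,0,0],"fingers":1}])

```text
clock: 58.58
eef_pos: [513.8, -341.2, 51.7]
tcp_rot: [3.141, -0.001, -0.267]
contact_force: [0.5, 0.8, -2.2]
opening: 0.09
grasp_force: 79.7
```

>>> play_rows(rows=[{"dp":[0,0,0.04],"turn":[0,0,0],"fingers":1},{"dp":[0,0,0.02],"turn":[0,0,0],"fingers":1},{"dp":[0,0,0],"turn":[0,0,0],"fingers":1},{"dp":[0,0,0],"turn":[0,0,0],"fingers":1}])

```text
clock: 58.92
eef_pos: [513.2, -340.8, 48.5]
tcp_rot: [-3.142, 0.0, -0.267]
contact_force: [0.3, 0.7, -2.9]
opening: 0.089
grasp_force: 79.7
```

>>> play_rows(rows=[{"dp":[0,0,0.03],"turn":[0,0,0],"fingers":1},{"dp":[0,0,0.02],"turn":[0,0,0],"fingers":1},{"dp":[0,0,0],"turn":[0,0,0],"fingers":1},{"dp":[0,0,0],"turn":[0,0,0],"fingers":1},{"dp":[0,0,0],"turn":[0,0,0],"fingers":1}])

```text
clock: 59.33
eef_pos: [513.4, -340.8, 46.9]
tcp_rot: [-3.141, -0.0, -0.267]
contact_force: [-0.7, 3.3, 6.2]
opening: 0.082
grasp_force: 80.7
```

>>> play_rows(rows=[{"dp":[0,0,0],"turn":[0,0,0],"fingers":0.6},{"dp":[0,0,0],"turn":[0,0,0],"fingers":0.6},{"dp":[0,0,0],"turn":[0,0,0],"fingers":0.6},{"dp":[0,0,0],"turn":[0,0,0],"fingers":0.6},{"dp":[0,0,-0.3],"turn":[0,0,0],"fingers":0.6}])

```text
clock: 59.75
eef_pos: [511.9, -340.0, 56.8]
tcp_rot: [-3.14, 0.003, -0.267]
contact_force: [-0.0, -0.0, -0.6]
opening: 0.4
grasp_force: 0.0
```

>>> play_rows(rows=[{"dp":[0,0,-0.6],"turn":[0,0,0],"fingers":0.6},{"dp":[0,0,-0.7],"turn":[0,0,0],"fingers":0.6},{"dp":[0,0,-0.8],"turn":[0,0,0],"fingers":0.6},{"dp":[-0.5,0,-0.7],"turn":[0,0,0],"fingers":0.6},{"dp":[-0.7,0,-0.4],"turn":[0,0,0],"fingers":0.6}])

```text
clock: 60.17
eef_pos: [469.3, -329.5, 190.7]
tcp_rot: [3.14, -0.006, -0.266]
contact_force: [0.2, 0.4, 0.4]
opening: 0.398
grasp_force: 0.0
```

>>> play_rows(rows=[{"dp":[-0.7,0,0],"turn":[0,0,0],"fingers":0.6},{"dp":[-0.7,0,0],"turn":[0,0,0],"fingers":0.6},{"dp":[-0.5,0,0],"turn":[0,0,0],"fingers":0.6},{"dp":[0,0,0],"turn":[0,0,0],"fingers":0.6},{"dp":[0,0,0],"turn":[0,0,0],"fingers":0.6}])

```text
clock: 60.58
eef_pos: [393.3, -308.3, 187.6]
tcp_rot: [3.141, -0.001, -0.267]
contact_force: [0.6, -0.5, 0.5]
opening: 0.401
grasp_force: 0.0
```

```bash
python3 - <<'E'
from h import *
f=grab("top","t19",(100,40,500,280),2)
E
```

```text
(no output)
```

View pics/t19.png

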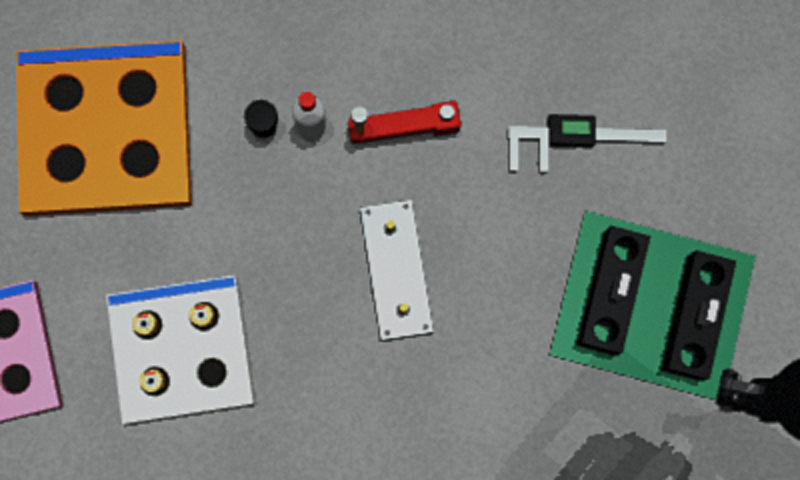

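The three bushings stand in the white tray's nests with stripes to the blue edge. Both empty carriers lie flat inside the mat, the stand is clear and the bystanders haven't moved.

```bash
python3 -c "
from rig import r
print(r.sign_off())"
```

```text
the job is handed in; nothing more can be done
None
```

The job is handed in at about 61 s on the robot clock: all three bushings present stand in the white tray with their flats facing the blue edge, both empty carriers are flat on the mat with margins of roughly 20 mm or more, and nothing else on the bench was moved.

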